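# Start and run down the nut of a ring press

### The arm

A 6-joint arm with a two-finger parallel gripper is mounted at the origin on the work surface. World frame = base frame: x ahead of the robot, y to its left, z up, the work surface at z = 0. Lengths are in m, angles in degrees, forces in N, time in s.
With the tool pointing down it reaches from about 0.25 to 0.725 m from the base axis. Payload 9.7 kg.
Tool frame: the origin (TCP) lies where the fingers leave the gripper's body, on its centre line; the fingertips stand 73 mm ahead of it and the grasp point (between the pads) lies 54 mm ahead of it; y points along the fingers, x is the direction in which the jaws open and shut, and the axes are right-handed (so a half turn about y gives the same grasp; the last joint's range is limited). The gripper opens to 85 mm and grips with 20 to 120 N. Pads are 22 mm wide; open, the fingers measure 114 mm over their backs; the gripper's body (76 mm by 85 mm) begins 54 mm behind the grasp point. The pads swing forward as they close: fully open they stand 13 mm farther back than shut.
Start: joints at [0, 4.979, 10.078, 95.1, 0, 90], TCP at [0.55, -0, 0.304] pointing down, gripper open.
Joint ranges: [-179.16, 179.16], [-48.56, 103.87], [-65.8, 70.77], [-126.05, 130.52], [-82.76, 87.17], [-180, 180]. Speed limits (degrees/s): [127.2, 127.2, 147.25, 180, 180, 180].

### API

Orientations are given as [roll, pitch, yaw] about the fixed x, y, z axes, in that order (R = Rz(yaw) Ry(pitch) Rx(roll)).
In Python, from workcell import sensors, imaging, bot, models gives the robot as it stands.
- The arm moves only by the tool arm_command, never from a script. Its argument "rows" is one flat list of numbers, 7 for each row, row after row: the shift along the tool's x, y, z in cm, then the turn, a rotation vector about the tool's x, y, z in degrees, then the gripper's target within -1 to 1 (fully open at 1, half-way at 0, shut at -1). A call has 1 to 12 rows; each row is the pose to reach, as a shift and turn from the pose commanded when the call began, along the tool's axes at that moment; what a row does not reach only later rows make up. A row lasts 1/12 s, in which the tool goes at most 41.7 mm and 7.16 degrees, less where a joint would pass 70% of its speed; a pose out of reach is approached as far as the arm can. A call with a gripper value outside its range is refused whole. The fingers move at their own pace and stop on an object; "force" is the grip in N (left out, the last holds). Time passes only in rows, so rows that repeat a pose let the fingers close. It gives the time, the measured TCP pose, the force and the opening at its end, in the units of the state.
- sensors.get_obs(): the state, without advancing time (a new reading comes with each control period).
- imaging.camera(name): name is "scene" or "side" or "wrist"; returns a dict with "pixels" (400x640x3 uint8, blue, green, red), "z_map" (400x640 float32, m along the optical axis (not along the pixel's ray), 0 where there is no reading), "camera_matrix" (3x3 intrinsics, pixels), "world_from_camera" (4x4, takes a point from camera to world coordinates). Camera axes: x right, y up, looking along -z (the intrinsics and any distortion apply to the point x, -y, -z); pixel columns grow to the right and rows downward; lengths in m; the calibration is good to about 2 mm. The wrist camera is an equidistant fisheye: a pixel r from the principal point sees the ray r / f radians off the axis. A picture is of the moment at which its call begins.
- bot.job_done(): hands the job in, once; it reports no verdict.
Trained networks look in the newest picture that a camera, given by its name, has taken for a name from the list of things; names that differ only in an ending like _2 or _b are one class to them, and where a whole thing is asked for, a point or a joint stands for the part that bears it (a point fixed in the world has none). Each returns a list of dicts, best first, with "conf" (0 to 1); they miss things now and then, are a little off and sometimes report something else, mostly with a low value. They report only what shows in the picture. A call takes as long as a camera call.
- models.search_frame(thing, camera): "extent" ([centre column, centre row, width, height] in pixels, round what is visible of it).
- models.spot_point(thing, camera): "location" ([column, row] in pixels: a listed point, or the origin of a listed thing).
The state is a dict: "time": time; "q": joint angles; "qd": joint speeds; "joint_efforts": joint torques, N m; "ee_pos": TCP position; "tcp_rot": TCP orientation; "wrist_force": force on the tool from outside, world axes, zero at the start; "torque": the same for the moment, N m; "opening": finger opening in m.
Only numpy, scipy, OpenCV 4.12 (cv2) and the standard library are available. Lean on these libraries where they do the work, as an engineer would, in place of code of your own. Each camera call takes 0.05 s, during which the arm holds its last target.

### The job

One of the two ring presses is already clamped; leave it alone. On the other the nut has only been set on the end of the screw: turn it backward (anticlockwise from above) until it drops off the thread start, then run it forward down the screw until it is snug, clearly finger-tight, on the washer of the pressure plate, and let go. Leave everything else on the bench as it is.

Things in the scene. Friction and masses are not known exactly. Their poses are not given: they have to be found in the camera images.
- press_1: Ring press for gluing up segmented bowl rings, fixed to the bench: round plywood base 190 mm across, 22 mm thick, with an upright steel screw at its centre, a segmented wooden ring 150 mm across held on the base (22 to 52 mm above the bench), a square plate on the ring and a brass nut. Origin: centre of the base's underside on the bench, z up the screw.
- press_2: The second press, of the same build and size, likewise with ring, plate and nut. Origin: centre of the base's underside on the bench. Either press may be the one on the robot's left.
- press_1_screw (a point): Tip of the screw of press_1, on its axis, 112 mm above the bench. The top 13 mm are a plain 26 mm nose inside the nut's bore. Below it a coarse right-hand two-start thread, 34 mm outside, ridges 7 mm apart: a nut travels 14 mm per turn. Its two blunt starts are half a turn apart, about 99 mm above the bench, hidden by the nut; which way they face is not known.
- press_2_screw (a point): Tip of the screw of press_2, on its axis, 112 mm above the bench. The top 13 mm are a plain 26 mm nose inside the nut's bore. Below it a coarse right-hand two-start thread, 34 mm outside, ridges 7 mm apart: a nut travels 14 mm per turn. Its two blunt starts are half a turn apart, about 99 mm above the bench, hidden by the nut; which way they face is not known.
- nut_1: Brass hexagonal nut of press_1, 46 mm across flats, 53 mm over corners, 40 mm tall, 0.33 kg. Origin: centre of its underside; z up the bore; x out through the middle of one flat (grasp across flats: along x turned by 0, 60 or 120 degrees). Underside 74 mm above the bench when clamped on the washer; 15 to 19 mm higher when only set on the screw's end.
- nut_2: Brass hexagonal nut of press_2, 46 mm across flats, 53 mm over corners, 40 mm tall, 0.33 kg. Origin: centre of its underside; z up the bore; x out through the middle of one flat (grasp across flats: along x turned by 0, 60 or 120 degrees). Same heights as nut_1.
- nut_1_dab (a point): Small red paint dab on the top face of nut_1, 20.5 mm from its axis along the nut's x axis, 40 mm above its underside. A nut set on the end rests on the ridges; turned backward it climbs to about 94 mm (underside over the bench), and at a start can fall 7 mm. Firm fingers hold it up: press or let it down lightly. Then about one turn forward reaches the washer. It stays where it is left.
- plate_1: Pressure plate lying loose on the ring of press_1 around its screw: plywood 150 x 150 x 18 mm with a 40 mm hole and a 70 x 70 x 4 mm steel washer plate fixed on top. Origin: centre of its underside, 52 mm above the bench; the washer's top face is 22 mm above the origin. Once the nut sits on it, twisting the nut on with 0.3 to 0.8 N m makes it finger-tight.
- glue_bottle: White bottle with an orange cap, 62 mm across, 170 mm tall, standing. Bystander. Origin: centre of its underside.
- wax_tin: Round yellow tin with a metal lid, 86 mm across, 45 mm tall. Bystander. Origin: centre of its underside.
- mallet: Turned wooden mallet, 235 mm tall, 72 mm across, standing on its head with the handle up. Bystander. Origin: centre of its underside.
- gouge: Turning gouge with a wooden handle, 300 mm long, lying between the presses. Bystander. Origin: its middle, on the bench.
- spare_ring: Small segmented ring, 116 mm outside, 24 mm thick, lying on the bench. Bystander. Origin: centre of its underside.
- bowl: Turned dark wooden bowl lying upside down, 142 mm across, 61 mm high. Bystander. Origin: centre of its rim, on the bench.

How it is judged:
By the outcome, as a careful person would: the job done as asked, in the order asked, and still so for the second after the job is handed in, with the robot touching nothing.
It also fails if it takes over 67 s, if anything falls off the work surface, if the arm or the gripper's body presses on something with over 40 N, if the wrist force passes 120 N, or if a joint passes its speed limit or range.

## Working session

There is one attempt and no reset: what is moved stays moved. The work goes in short steps, Python scripts to look and compute and a tool call to move; the robot and the scene stay as the last step left them, time stands still between calls to the robot, and variables do not carry over. Pictures are saved under pics/ and viewed, and the job is handed in when it is done.

Besides the shell and the picture viewer there is one more tool, called as name(argument=value, ...) on one line, values as JSON. arm_command: Moves the arm, as the interface text tells. Its arguments: {"type":"object","properties":{"rows":{"type":"array","items":{"type":"number"}},"force":{"type":"number"}},"required":["rows"]}

```bash
mkdir -p pics; ls; python3 - <<'E'
from workcell import sensors, imaging, bot, models
import cv2
print(sensors.get_obs())
for n in ["scene","side"]:
    c=imaging.camera(n); cv2.imwrite(f"pics/a_{n}.png",c["pixels"])
    for t in ["nut_1","nut_1_dab","press_1_screw"]:
        print(n,t,[(d["conf"],d["location"]) for d in models.spot_point(t,n)][:4])
    print(c["camera_matrix"],c["world_from_camera"])
E
```

```text
pics
{'time': 0.0, 'q': array([ 1.63800899e-03,  5.01103096e+00,  1.00317613e+01,  9.51000435e+01,
       -1.68814281e-03,  8.99987742e+01]), 'qd': array([ 0.00224913, -0.02589517,  0.06295457, -0.03008772, -0.00320713,
        0.10895055]), 'joint_efforts': array([ 7.68234549e-04, -5.20392072e+01,  4.64802504e+01,  1.63646933e-02,
        2.23589603e-05, -6.77332673e-05]), 'ee_pos': array([5.49851010e-01, 9.46141878e-06, 3.03159556e-01]), 'tcp_rot': array([-9.00016864e+01,  7.93131659e-02,  2.86378485e-03]), 'wrist_force': array([-0.31019386,  0.01652677, -0.1675368 ]), 'torque': array([-0.03465304,  0.00510345,  0.04498647]), 'opening': 0.08533094574430075}
scene nut_1 [(0.74, [328.1, 269.9]), (0.6, [371.6, 173.0]), (0.59, [177.6, 264.3]), (0.58, [253.6, 217.4])]
scene nut_1_dab [(0.48, [376.8, 167.6])]
scene press_1_screw [(0.68, [367.9, 169.1])]
[[486.44000674   0.         327.52113169]
 [  0.         486.44000674 200.85383898]
 [  0.           0.           1.        ]] [[ 0.60239994 -0.53064524  0.59626332  1.49466289]
 [ 0.79817594  0.39538938 -0.45451336 -0.68364435]
 [ 0.00542917  0.74972186  0.6617308   1.09473293]
 [ 0.          0.          0.          1.        ]]
side nut_1 [(0.76, [369.3, 193.3]), (0.65, [304.5, 261.3])]
side nut_1_dab [(0.8, [298.1, 252.8]), (0.27, [251.8, 300.9])]
side press_1_screw [(0.91, [304.9, 259.6])]
[[507.66196526   0.         319.92298426]
 [  0.         507.66196526 205.78381753]
 [  0.           0.           1.        ]] [[-0.91257621  0.28353499 -0.29463972  0.10112502]
 [-0.40843688 -0.59752143  0.69003439  1.17664369]
 [ 0.01959535  0.7500507   0.66108999  1.27381775]
 [ 0.          0.          0.          1.        ]]
```

View pics/a_scene.png

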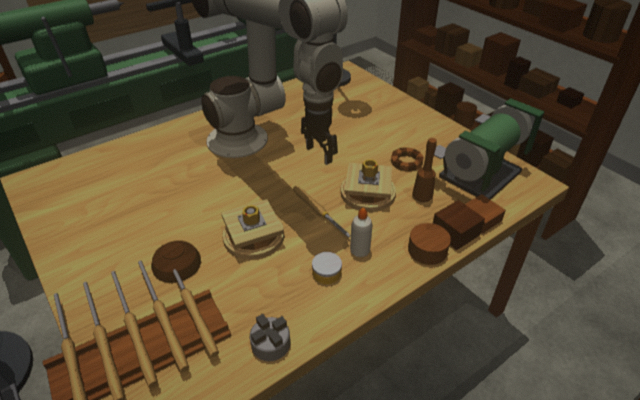

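View pics/a_side.png

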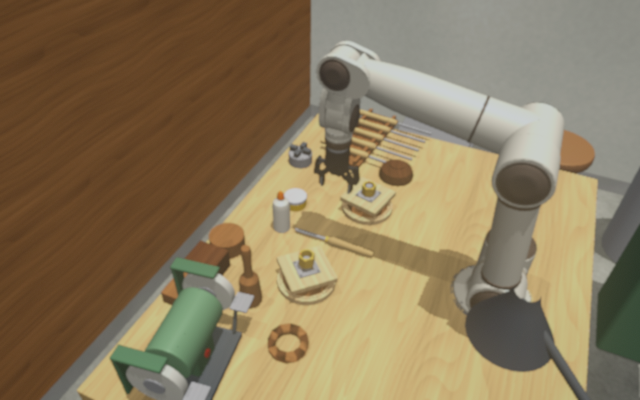

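```bash
cat > h.py <<'E'
from workcell import sensors, imaging, bot, models
import cv2, numpy as np
def cloud(c):
    K=c["camera_matrix"];z=c["z_map"].astype(float);h,w=z.shape
    u,v=np.meshgrid(np.arange(w),np.arange(h))
    P=np.stack([(u-K[0,2])/K[0,0]*z,-(v-K[1,2])/K[1,1]*z,-z],-1)
    T=c["world_from_camera"]; W=P@T[:3,:3].T+T[:3,3]; W[z==0]=np.nan
    return W
def proj(c,p):
    T=c["world_from_camera"];q=T[:3,:3].T@(np.array(p)-T[:3,3]);K=c["camera_matrix"]
    return K[0,0]*q[0]/-q[2]+K[0,2], K[1,1]*-q[1]/-q[2]+K[1,2]
E
python3 - <<'E'
from h import *
for n,pts in [("scene",[(370,170),(252,215)]),("side",[(306,260),(369,190)])]:
    c=imaging.camera(n);W=cloud(c)
    for (u,v) in pts:
        R=W[v-35:v+35,u-40:u+40].reshape(-1,3)
        m=(R[:,2]>0.1)&(R[:,2]<0.16)
        s=R[m]; print(n,u,v,m.sum(), s.mean(0), np.percentile(s[:,2],[50,90,97,100]))
        h=s[s[:,2]>np.percentile(s[:,2],97)-.008]; print('  top',h.mean(0),(h.min(0)+h.max(0))/2)
        for k in (0.074,): 
            m=(R[:,2]>0.066)&(R[:,2]<0.078); print('  plate ctr',R[m].mean(0))
        cv2.imwrite(f"pics/b_{n}_{u}.png",cv2.resize(c["pixels"][v-35:v+35,u-40:u+40],None,fx=7,fy=7,interpolation=cv2.INTER_CUBIC))
E
cd pics; python3 -c "
import cv2,numpy as np
a=[cv2.imread(f) for f in ['b_scene_370.png','b_scene_252.png','b_side_306.png','b_side_369.png']]
cv2.imwrite('b.png',cv2.resize(np.vstack([np.hstack(a[:2]),np.hstack(a[2:])]),(680,595)))"
```

```text
scene 370 170 214 [0.56295211 0.19971177 0.11984829] [0.12184412 0.13111095 0.13352787 0.1351092 ]
  top [0.56050965 0.20217752 0.12972851] [0.55995631 0.20239389 0.13040966]
  plate ctr [0.56863892 0.19388194 0.07150312]
scene 252 215 192 [ 0.50833815 -0.22141362  0.11128221] [0.11217473 0.11664365 0.11816099 0.12007643]
  top [ 0.50700826 -0.22090911  0.11396895] [ 0.50610996 -0.21915215  0.11512087]
  plate ctr [ 0.51575225 -0.22517464  0.07141047]
side 306 260 243 [0.55692771 0.21000518 0.11951682] [0.12029657 0.1309364  0.13280045 0.13896365]
  top [0.55864653 0.20864224 0.12927236] [0.55726494 0.20791675 0.1319853 ]
  plate ctr [0.55371268 0.21657841 0.07101781]
side 369 190 129 [ 0.50544627 -0.21264848  0.10998363] [0.11061341 0.11583428 0.11866454 0.12109556]
  top [ 0.5051499  -0.21581951  0.11409133] [ 0.50555339 -0.21495142  0.11604029]
  plate ctr [ 0.49818661 -0.20925832  0.07071928]
```

View pics/b.png

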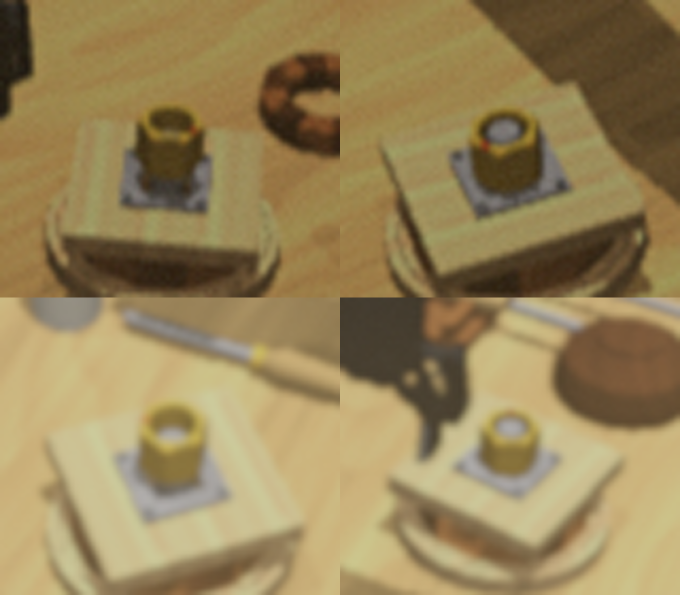

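```bash
python3 - <<'E'
from h import *
for n in ["scene","side"]:
    c=imaging.camera(n);W=cloud(c)
    for t in ["mallet","glue_bottle","spare_ring","wax_tin"]:
        for d in models.search_frame(t,n)[:2]:
            u,v,w,h=d["extent"]; 
            R=W[int(v-h/2):int(v+h/2),int(u-w/3):int(u+w/3)].reshape(-1,3); R=R[R[:,2]>0.015]
            if len(R): print(n,t,d["conf"],d["extent"],np.median(R,0),R[:,2].max())
E
```

```text
scene mallet 0.9 [423.1, 167.9, 24.7, 65.1] [0.68859621 0.32834156 0.07867188] 0.23752531649528086
scene glue_bottle 0.67 [360.8, 230.8, 22.7, 43.7] [ 0.76141764 -0.00487828  0.10617821] 0.17237208490172662
scene spare_ring 0.71 [406.8, 158.1, 35.0, 23.0] [0.50660103 0.4309164  0.02405815] 0.03315026485189976
scene wax_tin 0.68 [373.1, 167.7, 13.1, 19.2] [0.57434918 0.20720903 0.11792492] 0.1351514125530937
scene wax_tin 0.64 [327.9, 267.4, 34.1, 32.7] [ 0.76938262 -0.1304019   0.04532153] 0.0523490189093645
side mallet 0.72 [248.9, 276.6, 23.6, 63.9] [0.67109461 0.36118797 0.12727897] 0.23983965138434282
side glue_bottle 0.84 [282.3, 210.2, 16.6, 41.6] [0.73667278 0.03363416 0.09765502] 0.17424896793678446
side spare_ring 0.92 [287.8, 343.9, 38.1, 40.4] [0.50410884 0.45159646 0.02384875] 0.032035918113790585
side wax_tin 0.59 [304.9, 259.9, 14.2, 19.1] [0.56122297 0.22231648 0.1144136 ] 0.13521357608692286
```

arm_command(rows=[0.9,3,4,0,0,0,1,0.9,3,8,0,0,0,1,0.9,3,12,0,0,0,1,0.9,3,16,0,0,0,1,0.9,3,20,0,0,0,1,0.9,3,20.6,0,0,0,1,0.9,3,20.6,0,0,0,1,0.9,3,20.6,0,0,0,1])

```text
time: 1.67
ee_pos: [0.5589, 0.2061, 0.2737]
tcp_rot: [-90.0, 0.0, 0.1]
wrist_force: [-0.2, -0.3, 0.7]
opening: 0.0854
```

```bash
python3 - <<'E'
from h import *
o=sensors.get_obs();print(o)
c=imaging.camera("wrist");cv2.imwrite("pics/w1.png",c["pixels"]);print(c["camera_matrix"],c["world_from_camera"])
for t in ["nut_1","nut_1_dab","press_1_screw"]:
    print(t,[(d["conf"],d["location"]) for d in models.spot_point(t,"wrist")][:4])
E
```

```text
{'time': 1.6667, 'q': array([ 2.02455129e+01,  1.08427043e+01,  1.32414123e+01,  9.24293992e+01,
       -2.06263491e-02,  1.10178246e+02]), 'qd': array([-1.98148741, -0.89999736, -0.55980626,  0.11469059,  0.00458677,
       -0.21490928]), 'joint_efforts': array([  2.10523792, -57.97698498,  46.98404789,  -0.09762566,
         0.10620065,   0.1011446 ]), 'ee_pos': array([0.55889493, 0.206056  , 0.27368192]), 'tcp_rot': array([-9.00299471e+01,  2.16926520e-02,  6.72662914e-02]), 'wrist_force': array([-0.16301047, -0.31776976,  0.73855215]), 'torque': array([-0.00315564,  0.01441032, -0.01271729]), 'opening': 0.08535306682244495}
[[309.70691629   0.         315.44476557]
 [  0.         309.70691629 201.3314711 ]
 [  0.           0.           1.        ]] [[ 9.99999713e-01 -1.39427828e-04 -7.45289657e-04  5.59552822e-01]
 [ 3.26773638e-04  9.66227275e-01  2.57691184e-01  2.71045425e-01]
 [ 6.84189872e-04 -2.57691353e-01  9.66227043e-01  3.43729423e-01]
 [ 0.00000000e+00  0.00000000e+00  0.00000000e+00  1.00000000e+00]]
nut_1 [(0.64, [313.5, 201.1])]
nut_1_dab [(0.66, [340.5, 212.0])]
press_1_screw [(0.79, [312.6, 209.8])]
```

View pics/w1.png

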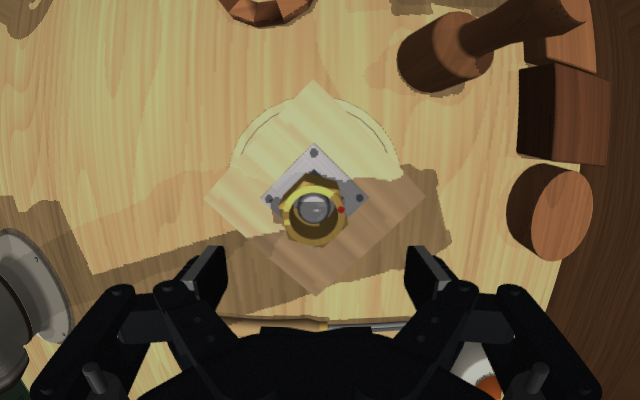

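```bash
cat >> h.py <<'E'
def wcloud(c):
    K=c["camera_matrix"];z=c["z_map"].astype(float);h,w=z.shape
    u,v=np.meshgrid(np.arange(w),np.arange(h))
    a=(u-K[0,2])/K[0,0];b=(v-K[1,2])/K[1,1];th=np.hypot(a,b)+1e-9
    t=np.tan(np.minimum(th,1.4))/th
    P=np.stack([a*t*z,-b*t*z,-z],-1);T=c["world_from_camera"]
    W=P@T[:3,:3].T+T[:3,3];W[z==0]=np.nan
    return W
def atz(c,u,v,zz):
    K=c["camera_matrix"];a=(u-K[0,2])/K[0,0];b=(v-K[1,2])/K[1,1];th=np.hypot(a,b)+1e-9
    t=np.tan(th)/th;T=c["world_from_camera"];d=T[:3,:3]@np.array([a*t,-b*t,-1]);o=T[:3,3]
    return o+d*(zz-o[2])/d[2]
def dab(c,zz):
    im=c["pixels"].astype(int);B,G,R=im[...,0],im[...,1],im[...,2]
    m=(R>110)&(G<0.4*R)&(B<0.4*R);W=wcloud(c)
    m&=(W[...,2]>0.09)&(W[...,2]<0.15)
    v,u=np.nonzero(m)
    return (len(u),u.mean(),v.mean(),atz(c,u.mean(),v.mean(),zz)) if len(u) else None
E
python3 - <<'E'
from h import *
c=imaging.camera("wrist");W=wcloud(c)
m=np.zeros(W.shape[:2],bool);m[165:260,260:365]=True
for lo,hi in [(.125,.14),(.105,.1245),(.068,.08)]:
    k=m&(W[...,2]>lo)&(W[...,2]<hi);s=W[k];print(lo,k.sum(),s.mean(0),(s.min(0)+s.max(0))/2,np.ptp(s,0))
    if lo==.125:
        p=s[:,:2].astype(np.float32); (cx,cy),r=cv2.minEnclosingCircle(p);print('enc',cx,cy,r, np.median(s[:,2]))
        d=p-[cx,cy];ang=np.degrees(np.arctan2(d[:,1],d[:,0]))
        for a0 in range(0,60,4):
            sup=[(d@[np.cos(np.radians(a0+60*i)),np.sin(np.radians(a0+60*i))]) for i in range(6)]
            print(a0,[round(float(np.percentile(x,99.5)*1000),1) for x in sup])
print(dab(c,.131))
im=c["pixels"][150:270,250:380];cv2.imwrite("pics/w1c.png",cv2.resize(im,None,fx=5,fy=5,interpolation=cv2.INTER_CUBIC))
E
```

```text
0.125 1665 [0.5580897  0.20445186 0.12966386] [0.55818215 0.20342934 0.12869496] [0.05080247 0.05164509 0.00736788]
enc 0.5582282543182373 0.20372648537158966 0.026712028309702873 0.12992481450135143
0 [24.3, 24.1, 24.4, 24.5, 24.7, 24.4]
4 [23.9, 23.7, 24.0, 24.0, 24.2, 24.0]
8 [23.3, 23.2, 23.6, 23.6, 23.6, 23.5]
12 [22.6, 22.8, 23.1, 23.2, 23.4, 23.2]
16 [22.6, 22.7, 22.9, 23.0, 23.3, 22.9]
20 [23.0, 23.0, 23.3, 23.1, 23.5, 23.3]
24 [23.5, 23.7, 23.7, 23.7, 23.9, 23.8]
28 [23.9, 24.1, 24.2, 24.3, 24.5, 24.3]
32 [24.3, 24.5, 24.6, 24.4, 24.8, 24.4]
36 [24.5, 24.8, 24.8, 24.7, 25.0, 24.6]
40 [24.7, 25.0, 24.9, 25.1, 25.2, 24.7]
44 [24.7, 25.1, 25.0, 25.3, 25.2, 24.7]
48 [24.7, 25.1, 25.0, 25.3, 25.2, 24.7]
52 [24.6, 25.0, 24.9, 25.2, 25.0, 24.6]
56 [24.3, 24.8, 24.9, 25.0, 24.8, 24.5]
0.105 1544 [0.55747063 0.20317811 0.11315297] [0.55441825 0.20675531 0.11477751] [0.04447385 0.04439897 0.01940839]
0.068 6056 [0.55691811 0.18391626 0.07112256] [0.55664243 0.18424203 0.07236511] [0.10152998 0.09339788 0.00869391]
(29, np.float64(340.0), np.float64(207.0), array([0.57777342, 0.20847378, 0.131     ]))
```

View pics/w1c.png

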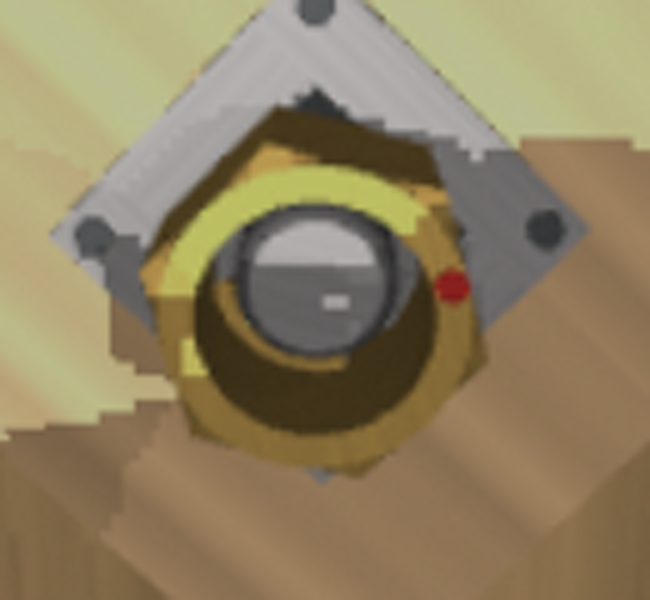

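arm_command(rows=[-0.1,3,-0.2,0,-7,0,1,-0.1,6,-0.2,0,-14,0,1,-0.1,8.5,-0.2,0,-14,0,1,-0.1,10.4,-0.2,0,-14,0,1,-0.1,10.4,-0.2,0,-14,0,1,-0.1,10.4,-0.2,0,-14,0,0.3,-0.1,10.4,-0.2,0,-14,0,-0.2,-0.1,10.4,-0.2,0,-14,0,-1,-0.1,10.4,-0.2,0,-14,0,-1,-0.1,10.4,-0.2,0,-14,0,-1,-0.1,10.4,-0.2,0,-14,0,-1,-0.1,10.4,-0.2,0,-14,0,-1], force=20)

```text
time: 2.92
ee_pos: [0.558, 0.2041, 0.172]
tcp_rot: [-90.0, -0.1, 14.0]
wrist_force: [-4.6, -0.6, 6.4]
opening: 0.046
```

```bash
cat > look.py <<'E'
from h import *
import sys
o=sensors.get_obs();print({k:np.round(o[k],4) for k in ["time","q","ee_pos","tcp_rot","wrist_force","torque","opening"]})
c=imaging.camera("wrist");cv2.imwrite(f"pics/{sys.argv[1]}.png",c["pixels"])
W=wcloud(c)
ctr=np.array([.5582,.2038]);k=(np.hypot(W[...,0]-ctr[0],W[...,1]-ctr[1])<.03)&(W[...,2]>.105)&(W[...,2]<.145)
k&=np.arange(400)[:,None]<330
s=W[k]
if len(s):
    hh=np.histogram(s[:,2],bins=np.arange(.105,.1451,.001));i=hh[0].argmax();print("n",len(s),"top z mode",hh[1][i],hh[0])
    t=s[np.abs(s[:,2]-hh[1][i]-.0005)<.0015];print("top mean",t.mean(0))
d=dab(c,.131)
if d: print("dab",d, "ang",np.degrees(np.arctan2(d[3][1]-ctr[1],d[3][0]-ctr[0])))
E
python3 look.py w2
```

```text
{'time': np.float64(2.9167), 'q': array([2.00862e+01, 1.03463e+01, 1.45460e+00, 8.10216e+01, 6.90000e-03,
       9.60797e+01]), 'ee_pos': array([0.558 , 0.2041, 0.172 ]), 'tcp_rot': array([-8.99840e+01, -8.54000e-02,  1.40066e+01]), 'wrist_force': array([-4.6101, -0.5662,  6.359 ]), 'torque': array([-0.3281,  1.0488,  0.0819]), 'opening': np.float64(0.046)}
n 11576 top z mode 0.129 [ 141  149  166  208  219  319  839  874  243  183  206  163  178  226
  194  201  197  202  230  205  224  251  372  746 2112 1299  145   55
   80   77   70   88   86  199  286   59   27   21   20   16]
top mean [0.5580779  0.20631369 0.12962876]
dab (76, np.float64(364.3157894736842), np.float64(284.80263157894734), array([0.57858384, 0.20849005, 0.131     ])) ang 12.957485443396674
```

View pics/w2.png

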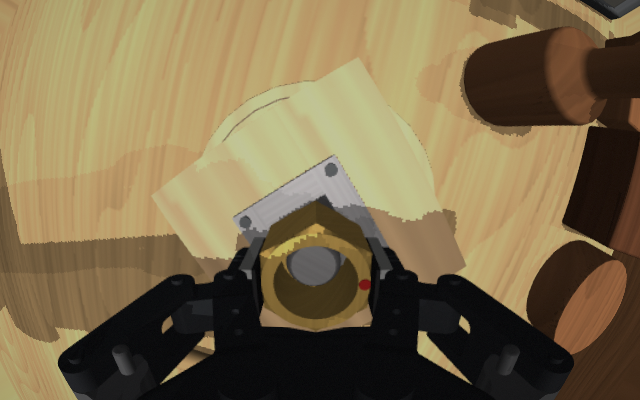

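arm_command(rows=[0,0,0,0,-7,0,-1,0,-0.05,0,0,-14,0,-1,0,-0.08,0,0,-21,0,-1,0,-0.11,0,0,-28,0,-1,0,-0.11,0,0,-28,0,-1,0,-0.11,0,0,-28,0,-1])

```text
time: 3.47
ee_pos: [0.5577, 0.204, 0.1728]
tcp_rot: [-90.0, -0.0, 42.1]
wrist_force: [-6.2, -2.1, 5.2]
opening: 0.0457
```

```bash
python3 look.py w3
```

```text
{'time': np.float64(3.4667), 'q': array([2.00879e+01, 1.03413e+01, 1.53740e+00, 8.11637e+01, 6.60000e-03,
       6.80299e+01]), 'ee_pos': array([0.5577, 0.204 , 0.1728]), 'tcp_rot': array([-9.0006e+01, -3.2600e-02,  4.2058e+01]), 'wrist_force': array([-6.2428, -2.0716,  5.1916]), 'torque': array([-0.3381,  1.1996, -0.006 ]), 'opening': np.float64(0.0457)}
n 11613 top z mode 0.13 [ 126  159  145  205  260  229  791  889  225  192  188  189  198  184
  196  195  188  208  202  262  198  239  242  378  890 2304  961  100
   78   63   80   67   80  103  223  276   36   21   22   21]
top mean [0.55674035 0.20550996 0.13051206]
dab (76, np.float64(364.17105263157896), np.float64(284.89473684210526), array([0.57429941, 0.21684154, 0.131     ])) ang 39.00964405012993
```

arm_command(rows=[-0.03,-0.03,0.03,0,-7,0,-1,-0.03,-0.05,0.03,0,-14,0,-1,-0.03,-0.08,0.03,0,-21,0,-1,-0.03,-0.11,0.03,0,-28,0,-1,-0.03,-0.11,0.03,0,-28,0,-1,-0.03,-0.11,0.03,0,-28,0,-1])

```text
time: 4.02
ee_pos: [0.5573, 0.204, 0.1739]
tcp_rot: [-90.0, -0.0, 70.1]
wrist_force: [-5.3, -2.1, 5.4]
opening: 0.0458
```

```bash
python3 look.py w4
```

```text
{'time': np.float64(4.0167), 'q': array([ 2.01029e+01,  1.02785e+01,  1.58670e+00,  8.12694e+01,
       -2.00000e-04,  4.00485e+01]), 'ee_pos': array([0.5573, 0.204 , 0.1739]), 'tcp_rot': array([-9.00299e+01, -2.48000e-02,  7.00543e+01]), 'wrist_force': array([-5.3249, -2.1251,  5.4185]), 'torque': array([-0.4496,  1.1504,  0.0135]), 'opening': np.float64(0.0458)}
n 11626 top z mode 0.131 [ 120  147  135  203  191  267  702  882  237  174  203  165  189  199
  182  195  201  190  198  211  238  204  237  250  350  717 2172 1287
  128   72   69   73   74   82   89  180  308   66   22   17]
top mean [0.55593435 0.20453255 0.13163319]
dab (83, np.float64(364.2530120481928), np.float64(284.6385542168675), array([0.56667507, 0.22274183, 0.131     ])) ang 65.89500343407533
```

arm_command(rows=[0,-0.03,0.03,0,-7,0,-1,0,-0.05,0.03,0,-14,0,-1,0,-0.08,0.03,0,-21,0,-1,0,-0.11,0.03,0,-28,0,-1,0,-0.11,0.03,0,-28,0,-1,0,-0.11,0.03,0,-28,0,-1])

```text
time: 4.57
ee_pos: [0.5572, 0.2037, 0.175]
tcp_rot: [-90.0, 0.0, 98.0]
wrist_force: [-4.7, -3.9, 4.8]
opening: 0.0459
```

```bash
python3 look.py w5
```

```text
{'time': np.float64(4.5667), 'q': array([ 2.01025e+01,  1.02345e+01,  1.65580e+00,  8.13822e+01,
       -4.60000e-02,  1.20629e+01]), 'ee_pos': array([0.5572, 0.2037, 0.175 ]), 'tcp_rot': array([-9.00479e+01,  3.69000e-02,  9.80395e+01]), 'wrist_force': array([-4.74  , -3.8783,  4.7818]), 'torque': array([-0.8895,  0.9106,  0.0237]), 'opening': np.float64(0.0459)}
n 11672 top z mode 0.132 [ 120  145  121  188  206  231  674  847  248  154  166  195  188  181
  197  192  198  181  196  206  237  218  216  222  226  371  677 2132
 1354  154   66   75   76   67   80   89  192  286   77   23]
top mean [0.55567992 0.20335497 0.13266373]
dab (80, np.float64(364.2625), np.float64(284.8), array([0.55733737, 0.2245376 , 0.131     ])) ang 92.38198790511156
```

arm_command(rows=[0,-0.02,0,0,-7,0,-1,0,-0.04,0,0,-14,0,-1,0,-0.04,0,0,-14,0,-1,0,-0.04,0,0,-14,0,-1])

```text
time: 4.95
ee_pos: [0.557, 0.2037, 0.1741]
tcp_rot: [-89.9, 0.0, 111.8]
wrist_force: [-4.3, -3.7, -0.1]
opening: 0.0458
```

```bash
python3 look.py w6
```

```text
{'time': np.float64(4.95), 'q': array([ 2.01009e+01,  1.02911e+01,  1.61960e+00,  8.13822e+01,
       -4.17000e-02, -1.71180e+00]), 'ee_pos': array([0.557 , 0.2037, 0.1741]), 'tcp_rot': array([-8.994500e+01,  4.010000e-02,  1.118128e+02]), 'wrist_force': array([-4.2584, -3.7364, -0.1192]), 'torque': array([-0.8707,  0.9771,  0.031 ]), 'opening': np.float64(0.0458)}
n 11596 top z mode 0.131 [ 111  132  144  201  200  244  705  872  243  177  177  183  175  192
  202  183  199  197  212  200  217  207  232  239  324  663 1942 1586
  186   66   76   66   72   85   79  137  336   92   20   22]
top mean [0.55541808 0.20255981 0.13171891]
dab (78, np.float64(364.2307692307692), np.float64(284.7435897435897), array([0.5516544 , 0.22331174, 0.131     ])) ang 108.54504401900779
```

arm_command(rows=[0,0,0,0,-6,0,-1,0,0.15,0,0,-6,0,-1,0,0.3,0,0,-6,0,-1,0,0.45,0,0,-6,0,-1,0,0.5,0,0,-6,0,-1,0,0.5,0,0,-6,0,-1])

```text
time: 5.5
ee_pos: [0.5571, 0.2036, 0.1694]
tcp_rot: [-90.0, 0.0, 117.7]
wrist_force: [-4.8, -4.5, 1.4]
opening: 0.0456
```

```bash
python3 look.py w7
```

```text
{'time': np.float64(5.5), 'q': array([ 2.00949e+01,  1.03340e+01,  1.14900e+00,  8.08410e+01,
       -5.07000e-02, -7.63970e+00]), 'ee_pos': array([0.5571, 0.2036, 0.1694]), 'tcp_rot': array([-8.996750e+01,  4.680000e-02,  1.177346e+02]), 'wrist_force': array([-4.8306, -4.4565,  1.4119]), 'torque': array([-0.9309,  0.9135, -0.0177]), 'opening': np.float64(0.0456)}
n 11374 top z mode 0.127 [ 157  169  176  208  236  311  816 1001  292  202  184  207  199  189
  209  221  231  229  227  304  483 1565 2026  352   82   59   74   84
   71   84  117  306  151   31   19   20   22   16   20   24]
top mean [0.55596044 0.20198801 0.1271793 ]
dab (78, np.float64(364.2307692307692), np.float64(284.7435897435897), array([0.547716  , 0.22045469, 0.131     ])) ang 122.19009886326943
```

arm_command(rows=[0,0.5,0,0,0,0,0.3,0,0.1,0,0,0,0,1,0,0,0,0,0,0,1,0,0,0,0,0,0,1])

```text
time: 5.88
ee_pos: [0.5577, 0.2044, 0.1696]
tcp_rot: [-90.1, 0.0, 117.9]
wrist_force: [-0.5, 0.1, 0.1]
opening: 0.0852
```

```bash
python3 look.py w8; python3 - <<'E'
from h import *
for n in ["scene","side"]:
    c=imaging.camera(n); x,y=map(int,proj(c,[.558,.204,.11]));cv2.imwrite(f"pics/c_{n}.png",cv2.resize(c["pixels"][y-30:y+30,x-40:x+40],None,fx=8,fy=8))
E
```

```text
{'time': np.float64(5.8833), 'q': array([ 2.01236e+01,  1.03493e+01,  1.18540e+00,  8.07363e+01,
        8.90000e-03, -7.82050e+00]), 'ee_pos': array([0.5577, 0.2044, 0.1696]), 'tcp_rot': array([-9.010010e+01,  4.800000e-03,  1.179441e+02]), 'wrist_force': array([-0.5444,  0.1111,  0.0671]), 'torque': array([ 0.0049,  0.0048, -0.0109]), 'opening': np.float64(0.0852)}
n 9698 top z mode 0.127 [ 141  149  172  191  231  296  806  996  276  165  175  188  190  190
  186  188  204  185  220  260  519 1414 2054  296    6    0    0    0
    0    0    0    0    0    0    0    0    0    0    0    0]
top mean [0.55580124 0.20202475 0.12718436]
dab (80, np.float64(363.8875), np.float64(282.025), array([0.54744672, 0.22051819, 0.131     ])) ang 122.74945939785538
```

View pics/w8.png

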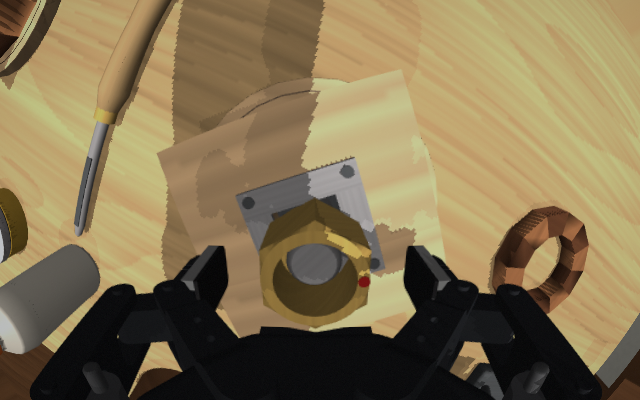

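arm_command(rows=[-0.04,0,0.08,0,-7,0,1,-0.04,0,0.08,0,-14,0,1,-0.04,0,0.08,0,-21,0,1,-0.04,0,0.08,0,-28,0,1,-0.04,0,0.08,0,-35,0,1,-0.04,0,0.08,0,-42,0,1,-0.04,0,0.08,0,-49,0,1,-0.04,0,0.08,0,-56,0,1,-0.04,0,0.08,0,-63,0,1,-0.04,0,0.08,0,-70,0,1,-0.04,0,0.08,0,-77,0,1,-0.04,0,0.08,0,-84,0,1])

```text
time: 7.03
ee_pos: [0.5568, 0.2035, 0.1686]
tcp_rot: [-90.0, 0.0, -157.7]
wrist_force: [0.1, 0.2, -0.6]
opening: 0.0855
```

arm_command(rows=[0,0,0,0,-7,0,1,0,0,0,0,-14,0,1,0,0,0,0,-21,0,1,0,0,0,0,-28,0,1,0,0,0,0,-36,0,1,0,0,0,0,-36,0,1,0,0,0,0,-36,0,0.2,0,0,0,0,-36,0,-1,0,0,0,0,-36,0,-1,0,0,0,0,-36,0,-1,0,0,0,0,-36,0,-1,0,0,0,0,-36,0,-1])

```text
time: 8.03
ee_pos: [0.557, 0.2037, 0.1689]
tcp_rot: [-90.0, 0.1, -122.0]
wrist_force: [1.5, 2.7, 1.2]
opening: 0.046
```

```bash
python3 look.py w9
```

```text
{'time': np.float64(8.0333), 'q': array([ 2.007720e+01,  1.026620e+01,  1.012500e+00,  8.069090e+01,
        1.730000e-02, -1.278858e+02]), 'ee_pos': array([0.557 , 0.2037, 0.1689]), 'tcp_rot': array([-8.99796e+01,  5.44000e-02, -1.22037e+02]), 'wrist_force': array([1.4624, 2.6696, 1.1681]), 'torque': array([ 0.3742, -0.3334,  0.0097]), 'opening': np.float64(0.046)}
n 11556 top z mode 0.126 [ 160  167  192  227  284  331  962  928  249  196  213  193  190  205
  216  211  238  227  214  322  589 1848 1786  248   73   54   92   67
   85   94  243  252   41   21   28   18   17   19   27   29]
top mean [0.56092304 0.20168844 0.126782  ]
dab (76, np.float64(291.9868421052632), np.float64(317.38157894736844), array([0.55079205, 0.21986243, 0.131     ])) ang 114.75902360253679
```

arm_command(rows=[0,0.05,0,0,0,0,-1,0,0.08,0,0,7,0,-1,0,0.1,0,0,14,0,-1,0,0.13,0,0,21,0,-1,0,0.16,0,0,28,0,-1,0,0.16,0,0,28,0,-1,0,0.16,0,0,28,0,-1])

```text
time: 8.67
ee_pos: [0.5568, 0.2032, 0.1676]
tcp_rot: [-90.0, 0.0, -150.1]
wrist_force: [0.3, 0.2, 5.6]
opening: 0.0455
```

```bash
python3 look.py w10
```

```text
{'time': np.float64(8.6667), 'q': array([ 2.00590e+01,  1.02603e+01,  8.60900e-01,  8.05799e+01,
       -1.42000e-02, -9.98641e+01]), 'ee_pos': array([0.5568, 0.2032, 0.1676]), 'tcp_rot': array([-8.998250e+01,  1.790000e-02, -1.500769e+02]), 'wrist_force': array([0.2917, 0.2311, 5.5502]), 'torque': array([ 0.0493,  0.1572, -0.0842]), 'opening': np.float64(0.0455)}
n 11440 top z mode 0.125 [ 165  174  186  246  291  375  988  928  253  194  202  194  214  208
  206  227  248  243  342  748 2177 1317  148   57   67   85   72   96
  115  268  197   27   18   26   18   19   19   25   25   32]
top mean [0.55948192 0.20009794 0.12563285]
dab (77, np.float64(292.012987012987), np.float64(317.2597402597403), array([0.55933974, 0.21994532, 0.131     ])) ang 85.96203600447019
```

arm_command(rows=[0,0.03,0,0,7,0,-1,0,0.055,0,0,14,0,-1,0,0.08,0,0,21,0,-1,0,0.11,0,0,28,0,-1,0,0.136,0,0,35,0,-1,0,0.163,0,0,42,0,-1,0,0.19,0,0,49,0,-1,0,0.218,0,0,56,0,-1,0,0.245,0,0,63,0,-1,0,0.272,0,0,70,0,-1,0,0.299,0,0,77,0,-1,0,0.327,0,0,84,0,-1])

```text
time: 9.72
ee_pos: [0.5568, 0.2036, 0.1644]
tcp_rot: [-90.1, -0.0, 125.7]
wrist_force: [-1.9, 2.8, 6.1]
opening: 0.0457
```

```bash
python3 look.py w11
```

```text
{'time': np.float64(9.7167), 'q': array([ 2.00789e+01,  1.03024e+01,  5.59100e-01,  8.02050e+01,
        1.82000e-02, -1.55781e+01]), 'ee_pos': array([0.5568, 0.2036, 0.1644]), 'tcp_rot': array([-9.00547e+01, -3.70000e-03,  1.25657e+02]), 'wrist_force': array([-1.866 ,  2.7633,  6.1367]), 'torque': array([0.4819, 0.2106, 0.0733]), 'opening': np.float64(0.0457)}
n 11233 top z mode 0.12200000000000001 [ 182  190  197  310  363  416  937 1030  320  197  201  218  235  240
  244  375  847 2346 1029  104   66   77   67   74   83  135  288  163
   24   24   17   19   15   26   27   18   28   29   38   34]
top mean [0.55480493 0.20140303 0.12253676]
dab (79, np.float64(291.9873417721519), np.float64(317.24050632911394), array([0.57253036, 0.20240172, 0.131     ])) ang -5.572974242041326
```

arm_command(rows=[0,0.03,0,0,7,0,-1,0,0.055,0,0,14,0,-1,0,0.08,0,0,21,0,-1,0,0.11,0,0,28,0,-1,0,0.136,0,0,35,0,-1,0,0.163,0,0,42,0,-1,0,0.19,0,0,49,0,-1,0,0.218,0,0,56,0,-1,0,0.245,0,0,63,0,-1,0,0.272,0,0,70,0,-1,0,0.299,0,0,77,0,-1,0,0.327,0,0,84,0,-1])

```text
time: 10.77
ee_pos: [0.5573, 0.2032, 0.1612]
tcp_rot: [-90.1, -0.1, 41.7]
wrist_force: [2.2, -0.2, 4.5]
opening: 0.0456
```

```bash
python3 look.py w12
```

```text
{'time': np.float64(10.7667), 'q': array([ 2.00533e+01,  1.03577e+01,  2.62800e-01,  7.98056e+01,
       -4.98000e-02,  6.83477e+01]), 'ee_pos': array([0.5573, 0.2032, 0.1612]), 'tcp_rot': array([-9.00830e+01, -7.40000e-02,  4.17056e+01]), 'wrist_force': array([ 2.1937, -0.2239,  4.4925]), 'torque': array([ 0.0091, -0.4725,  0.1203]), 'opening': np.float64(0.0456)}
n 11103 top z mode 0.11900000000000001 [ 216  221  249  331  423  447  983 1074  325  244  208  271  455 1186
 2359  579   87   66   64   83   76   95  143  317  104   31   18   27
   19   18   26   31   26   32   33   42   52   48   51   43]
top mean [0.55587029 0.20587858 0.11933824]
dab (68, np.float64(291.9117647058824), np.float64(317.8529411764706), array([0.55740197, 0.19007912, 0.131     ])) ang -93.32867001785591
```

arm_command(rows=[0,0.03,0,0,7,0,-1,0,0.055,0,0,14,0,-1,0,0.08,0,0,21,0,-1,0,0.11,0,0,28,0,-1,0,0.136,0,0,35,0,-1,0,0.163,0,0,42,0,-1,0,0.19,0,0,49,0,-1,0,0.218,0,0,56,0,-1,0,0.245,0,0,63,0,-1,0,0.272,0,0,70,0,-1,0,0.299,0,0,77,0,-1,0,0.327,0,0,84,0,-1])

```text
time: 11.82
ee_pos: [0.557, 0.203, 0.1578]
tcp_rot: [-90.0, -0.1, -42.1]
wrist_force: [0.1, -2.3, 5.9]
opening: 0.0457
```

```bash
python3 look.py w13
```

```text
{'time': np.float64(11.8167), 'q': array([ 2.004690e+01,  1.040070e+01, -5.640000e-02,  7.949910e+01,
       -6.640000e-02,  1.521741e+02]), 'ee_pos': array([0.557 , 0.203 , 0.1578]), 'tcp_rot': array([-8.99922e+01, -7.92000e-02, -4.21272e+01]), 'wrist_force': array([ 0.0879, -2.298 ,  5.9403]), 'torque': array([-0.4798, -0.2254,  0.1248]), 'opening': np.float64(0.0457)}
n 10773 top z mode 0.115 [ 256  229  293  383  438  480 1134 1063  369  598 2002 1663  209   73
   73   72   79   82  101  253  241   38   23   27   24   17   26   31
   28   31   33   33   49   50   43   64   50   60   37   18]
top mean [0.56029008 0.20581109 0.11575613]
dab (62, np.float64(291.83870967741933), np.float64(317.9193548387097), array([0.54666006, 0.20402148, 0.131     ])) ang 178.90050927830083
```

arm_command(rows=[0,-0.05,0,0,0,0,1,0,-0.1,0,0,0,0,1,0,-0.1,0,0,0,0,1,0,-0.1,0,0,-6,0,1,0,-0.1,0,0,-12,0,1,0,-0.1,0,0,-19,0,1,0,-0.1,0,0,-26,0,1,0,-0.1,0,0,-33,0,1,0,-0.1,0,0,-40,0,1,0,-0.1,0,0,-47,0,1,0,-0.1,0,0,-54,0,1,0,-0.1,0,0,-60,0,1])

```text
time: 12.87
ee_pos: [0.5566, 0.2033, 0.1578]
tcp_rot: [-90.0, 0.1, 18.5]
wrist_force: [-0.2, -0.4, -0.2]
opening: 0.085
```

```bash
python3 look.py w14
```

```text
{'time': np.float64(12.8667), 'q': array([ 2.00713e+01,  1.04393e+01, -1.88000e-02,  7.95929e+01,
       -1.00000e-03,  9.15785e+01]), 'ee_pos': array([0.5566, 0.2033, 0.1578]), 'tcp_rot': array([-9.00024e+01,  5.10000e-02,  1.84928e+01]), 'wrist_force': array([-0.2125, -0.4321, -0.1862]), 'torque': array([0.0165, 0.0179, 0.0158]), 'opening': np.float64(0.085)}
n 8758 top z mode 0.116 [ 239  219  272  393  406  435 1101 1058  341  481 1473 2024  312    4
    0    0    0    0    0    0    0    0    0    0    0    0    0    0
    0    0    0    0    0    0    0    0    0    0    0    0]
top mean [0.55724597 0.20633592 0.11617675]
dab (83, np.float64(267.1807228915663), np.float64(283.69879518072287), array([0.53810147, 0.20580078, 0.131     ])) ang 174.31502570559928
```

View pics/w14.png

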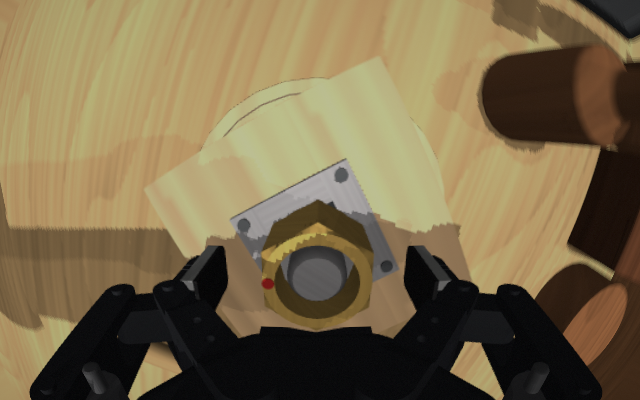

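arm_command(rows=[0,0,0,0,-7,0,1,0,0,0,0,-14,0,1,0,0,0,0,-21,0,1,0,0,0,0,-28,0,1,0,0,0,0,-35,0,1,0,0,0,0,-42,0,1,0,0,0,0,-49,0,1,0,0,0,0,-56,0,1,0,0,0,0,-60.5,0,1,0,0,0,0,-60.5,0,1,0,0,0,0,-60.5,0,0.2,0,0,0,0,-60.5,0,-1], force=40)

```text
time: 13.92
ee_pos: [0.5567, 0.2034, 0.158]
tcp_rot: [-90.0, 0.0, 78.3]
wrist_force: [-0.0, 0.1, -0.0]
opening: 0.0635
```

arm_command(rows=[0,0,0,0,0,0,-1,0,0,0,0,0,0,-1,0,0,0,0,0,0,-1,0,0.03,0,0,7,0,-1,0,0.055,0,0,14,0,-1,0,0.08,0,0,21,0,-1,0,0.11,0,0,28,0,-1,0,0.136,0,0,35,0,-1,0,0.163,0,0,42,0,-1,0,0.163,0,0,42,0,-1])

```text
time: 14.75
ee_pos: [0.5568, 0.2033, 0.1566]
tcp_rot: [-90.0, -0.0, 36.1]
wrist_force: [-0.3, 0.2, 1.5]
opening: 0.0452
```

```bash
python3 look.py w15
```

```text
{'time': np.float64(14.75), 'q': array([ 2.00626e+01,  1.04414e+01, -1.44700e-01,  7.94037e+01,
       -6.00000e-03,  7.39250e+01]), 'ee_pos': array([0.5568, 0.2033, 0.1566]), 'tcp_rot': array([-9.00086e+01, -8.10000e-03,  3.61376e+01]), 'wrist_force': array([-0.2921,  0.1873,  1.4918]), 'torque': array([ 0.0513, -0.0305, -0.0818]), 'opening': np.float64(0.0452)}
n 10403 top z mode 0.114 [ 246  238  313  381  440  483 1102 1342 1129 2305  720   91   67   74
   78   83   83  101  287  199   38   24   19   21   20   24   25   29
   26   30   47   43   43   46   50   56   54   34   11    1]
top mean [0.55624875 0.20531915 0.11439393]
dab (112, np.float64(289.75892857142856), np.float64(244.45535714285714), array([0.53619825, 0.21802886, 0.131     ])) ang 147.10866081809698
```

arm_command(rows=[0,0.03,0,0,7,0,-1,0,0.05,0,0,12,0,-1,0,0.05,0,0,12,0,-1])

```text
time: 15.05
ee_pos: [0.5568, 0.2034, 0.1562]
tcp_rot: [-90.0, -0.0, 24.5]
wrist_force: [-0.1, 1.2, 2.3]
opening: 0.0452
```

```bash
python3 look.py w16|cut -c1-420
```

```text
{'time': np.float64(15.05), 'q': array([ 2.00667e+01,  1.04454e+01, -1.84800e-01,  7.93552e+01,
       -9.00000e-04,  8.55592e+01]), 'ee_pos': array([0.5568, 0.2034, 0.1562]), 'tcp_rot': array([-9.00020e+01, -1.46000e-02,  2.45075e+01]), 'wrist_force': array([-0.1046,  1.1672,  2.2669]), 'torque': array([ 0.0275,  0.0309, -0.0484]), 'opening': np.float64(0.0452)}
n 10373 top z mode 0.113 [ 255  248  339  387  430  473 1209 1428 1879 1797  267   72   73   60
   88   78   91  168  308   96   26   21   19   24   19   30   21   35
   26   31   38   52   41   56   49   58   53   22    6    0]
top mean [0.55673877 0.20547148 0.11354657]
dab (111, np.float64(289.7927927927928), np.float64(244.4144144144144), array([0.5395611 , 0.22230639, 0.131     ])) ang 135.20440609827202
```

arm_command(rows=[0,0.02,0,0,5,0,-1,0,0.02,0,0,5,0,-1,0,0.02,0,0,5,0,-1])

```text
time: 15.35
ee_pos: [0.5568, 0.2034, 0.1561]
tcp_rot: [-90.0, -0.0, 19.8]
wrist_force: [-0.8, -0.8, 3.7]
opening: 0.0454
```

```bash
python3 look.py w17|cut -c1-420
```

```text
{'time': np.float64(15.35), 'q': array([ 2.00659e+01,  1.04434e+01, -1.98300e-01,  7.93422e+01,
        2.80000e-03,  9.02459e+01]), 'ee_pos': array([0.5568, 0.2034, 0.1561]), 'tcp_rot': array([-8.99971e+01, -1.61000e-02,  1.98200e+01]), 'wrist_force': array([-0.8145, -0.8486,  3.7212]), 'torque': array([-0.111 ,  0.3099, -0.0035]), 'opening': np.float64(0.0454)}
n 10352 top z mode 0.113 [ 256  263  297  409  427  515 1152 1533 2021 1625  194   68   78   74
   85   73   96  179  304   79   25   26   15   21   19   23   31   30
   32   32   44   41   53   45   53   65   46   19    3    1]
top mean [0.55682488 0.20566244 0.11349899]
dab (110, np.float64(289.76363636363635), np.float64(244.48181818181817), array([0.54113883, 0.22376872, 0.131     ])) ang 130.5103989777753
```

arm_command(rows=[0,0.01,0,0,5,0,-1,0,0.01,0,0,5,0,-1])

```text
time: 15.57
ee_pos: [0.5567, 0.2034, 0.156]
tcp_rot: [-90.0, 0.0, 14.5]
wrist_force: [-1.9, -0.7, 5.0]
opening: 0.0453
```

```bash
python3 look.py w18|cut -c1-420
```

```text
{'time': np.float64(15.5667), 'q': array([ 2.00677e+01,  1.04402e+01, -2.11400e-01,  7.93491e+01,
        1.00000e-03,  9.55973e+01]), 'ee_pos': array([0.5567, 0.2034, 0.156 ]), 'tcp_rot': array([-8.99991e+01,  8.00000e-04,  1.44705e+01]), 'wrist_force': array([-1.886 , -0.7102,  5.0239]), 'torque': array([-0.1839,  0.4303, -0.0023]), 'opening': np.float64(0.0453)}
n 10334 top z mode 0.113 [ 255  254  311  392  447  490 1226 1548 2128 1463  152   79   64   85
   82   68   94  190  319   55   27   20   20   24   17   30   29   27
   32   36   41   50   42   59   53   54   49   20    2    0]
top mean [0.5571061  0.20565064 0.11345799]
dab (109, np.float64(289.7798165137615), np.float64(244.52293577981652), array([0.54298836, 0.2251769 , 0.131     ])) ang 125.43536085762796
```

arm_command(rows=[0,0.01,0,0,5,0,-1,0,0.01,0,0,5,0,-1])

```text
time: 15.78
ee_pos: [0.5566, 0.2033, 0.156]
tcp_rot: [-90.0, 0.0, 9.5]
wrist_force: [-2.6, -2.7, 4.6]
opening: 0.0453
```

```bash
python3 look.py w19|cut -c1-420
```

```text
{'time': np.float64(15.7833), 'q': array([ 2.006560e+01,  1.043830e+01, -2.212000e-01,  7.935450e+01,
       -4.400000e-03,  1.006128e+02]), 'ee_pos': array([0.5566, 0.2033, 0.156 ]), 'tcp_rot': array([-9.00069e+01,  1.30000e-02,  9.45280e+00]), 'wrist_force': array([-2.5613, -2.6954,  4.5627]), 'torque': array([-0.2932,  0.6324, -0.011 ]), 'opening': np.float64(0.0453)}
n 10320 top z mode 0.113 [ 245  266  315  399  426  511 1227 1599 2125 1392  137   83   75   70
   76   83  104  224  279   51   22   29   18   23   18   26   32   25
   37   31   46   43   47   56   55   63   39   21    2    0]
top mean [0.55728366 0.20555986 0.11343609]
dab (111, np.float64(289.9099099099099), np.float64(244.55855855855856), array([0.54490523, 0.2263137 , 0.131     ])) ang 120.56264785982526
```

arm_command(rows=[0,0,0,0,5,0,-1,0,0,0,0,10,0,-1,0,0,0,0,10,0,-1])

```text
time: 16.08
ee_pos: [0.5566, 0.2034, 0.156]
tcp_rot: [-90.0, 0.0, -0.6]
wrist_force: [-1.7, -0.7, 5.7]
opening: 0.0453
```

```bash
python3 look.py w20|cut -c1-420
```

```text
{'time': np.float64(16.0833), 'q': array([ 2.006740e+01,  1.043730e+01, -2.211000e-01,  7.935180e+01,
        8.100000e-03,  1.106412e+02]), 'ee_pos': array([0.5566, 0.2034, 0.156 ]), 'tcp_rot': array([-8.9996e+01,  1.2400e-02, -5.7390e-01]), 'wrist_force': array([-1.7254, -0.6614,  5.686 ]), 'torque': array([ 0.0008,  0.5603, -0.0415]), 'opening': np.float64(0.0453)}
n 10325 top z mode 0.113 [ 244  272  297  405  429  533 1206 1590 2244 1310  124   77   70   79
   86   67  103  232  271   47   23   27   23   18   22   29   25   30
   37   39   49   32   48   60   57   68   32   17    3    0]
top mean [0.55760247 0.20566954 0.11342065]
dab (106, np.float64(289.64150943396226), np.float64(244.5943396226415), array([0.54900281, 0.2282121 , 0.131     ])) ang 110.64376167201036
```

arm_command(rows=[0,0,0,0,5,0,-1,0,0,0,0,10,0,-1,0,0,0,0,10,0,-1])

```text
time: 16.38
ee_pos: [0.5569, 0.2035, 0.156]
tcp_rot: [-90.0, -0.0, -10.6]
wrist_force: [-0.7, -0.8, 4.7]
opening: 0.0456
```

```bash
python3 look.py w21|cut -c1-420
```

```text
{'time': np.float64(16.3833), 'q': array([ 2.007030e+01,  1.044360e+01, -2.120000e-01,  7.931190e+01,
        1.470000e-02,  1.206455e+02]), 'ee_pos': array([0.5569, 0.2035, 0.156 ]), 'tcp_rot': array([-8.99708e+01, -2.04000e-02, -1.05753e+01]), 'wrist_force': array([-0.6735, -0.8371,  4.6788]), 'torque': array([ 0.1629,  0.2333, -0.0637]), 'opening': np.float64(0.0456)}
n 10331 top z mode 0.113 [ 264  258  310  410  446  481 1237 1618 2185 1323  132   76   71   82
   75   86   91  219  291   43   22   28   22   18   22   24   27   41
   25   35   39   52   50   47   60   57   47   14    3    0]
top mean [0.55824765 0.20570569 0.11340942]
dab (105, np.float64(289.6666666666667), np.float64(244.65714285714284), array([0.55373961, 0.22943335, 0.131     ])) ang 99.87104066700785
```

arm_command(rows=[0,0,0,0,5,0,-1,0,0,0,0,10,0,-1,0,0,0,0,10,0,-1])

```text
time: 16.68
ee_pos: [0.5568, 0.2035, 0.1559]
tcp_rot: [-90.0, -0.0, -20.6]
wrist_force: [-0.5, -0.6, 4.7]
opening: 0.0452
```

```bash
python3 look.py w22|cut -c1-420
```

```text
{'time': np.float64(16.6833), 'q': array([ 2.007070e+01,  1.044610e+01, -2.146000e-01,  7.931920e+01,
        1.470000e-02,  1.306416e+02]), 'ee_pos': array([0.5568, 0.2035, 0.1559]), 'tcp_rot': array([-8.99757e+01, -5.70000e-03, -2.05709e+01]), 'wrist_force': array([-0.4681, -0.5671,  4.6807]), 'torque': array([ 0.1038,  0.2942, -0.0131]), 'opening': np.float64(0.0452)}
n 10330 top z mode 0.113 [ 252  265  318  388  440  545 1251 1626 2259 1211  103   83   77   62
   88   86  101  222  269   46   24   27   21   21   20   27   29   33
   31   37   37   47   57   45   58   57   44   16    6    1]
top mean [0.55854506 0.20552513 0.11339557]
dab (104, np.float64(289.72115384615387), np.float64(244.84615384615384), array([0.55824921, 0.22962235, 0.131     ])) ang 89.89079992377968
```

View pics/w22.png

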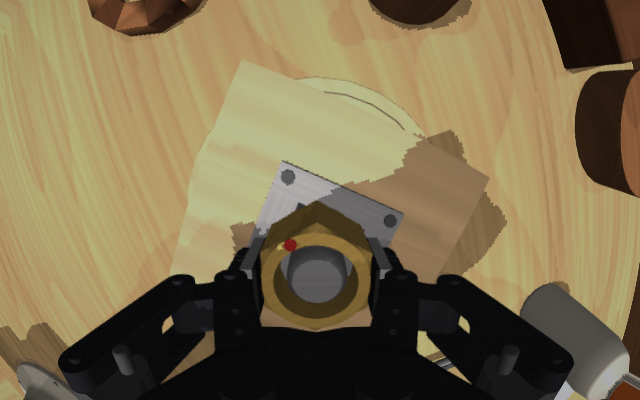

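```bash
cat >> h.py <<'E'
def topdown(c,z,ctr=(.557,.2035),half=.11,n=300):
    xs=np.linspace(ctr[0]-half,ctr[0]+half,n);ys=np.linspace(ctr[1]+half,ctr[1]-half,n)
    X,Y=np.meshgrid(xs,ys);P=np.stack([X,Y,np.full_like(X,z)],-1)
    T=c["world_from_camera"];q=(P-T[:3,3])@T[:3,:3];K=c["camera_matrix"]
    a=q[...,0]/-q[...,2];b=-q[...,1]/-q[...,2];r=np.hypot(a,b)+1e-9;s=np.arctan(r)/r
    return cv2.remap(c["pixels"],(a*s*K[0,0]+K[0,2]).astype(np.float32),(b*s*K[1,1]+K[1,2]).astype(np.float32),cv2.INTER_LINEAR)
E
cat > td.py <<'E'
from h import *
import sys
c=imaging.camera("wrist");cv2.imwrite("pics/%s.png"%sys.argv[1],cv2.resize(topdown(c,.074),(560,560)))
E
python3 td.py t1
```

```text
(no output)
```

View pics/t1.png

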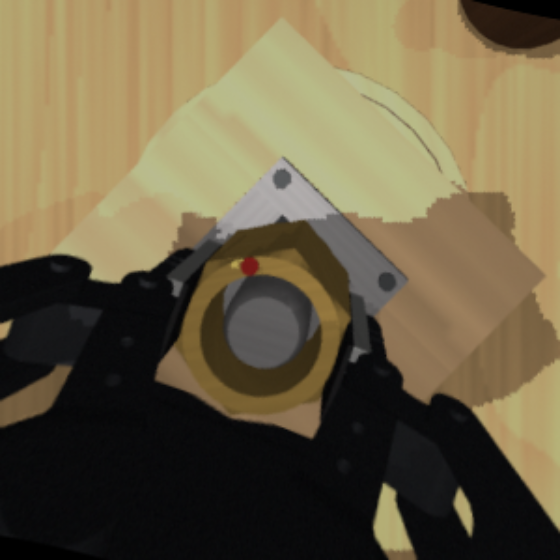

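arm_command(rows=[0,0,0,0,5,0,-1,0,0,0,0,10,0,-1,0,0,0,0,10,0,-1])

```text
time: 17.03
ee_pos: [0.5569, 0.2035, 0.1559]
tcp_rot: [-90.0, -0.0, -30.5]
wrist_force: [-1.6, 0.3, 4.6]
opening: 0.0458
```

```bash
python3 look.py w23|cut -c1-420
```

```text
{'time': np.float64(17.0333), 'q': array([ 2.006890e+01,  1.044950e+01, -2.163000e-01,  7.930630e+01,
        1.360000e-02,  1.405921e+02]), 'ee_pos': array([0.5569, 0.2035, 0.1559]), 'tcp_rot': array([-8.99698e+01, -7.20000e-03, -3.05233e+01]), 'wrist_force': array([-1.5647,  0.3083,  4.6112]), 'torque': array([ 0.1719,  0.2499, -0.2033]), 'opening': np.float64(0.0458)}
n 10330 top z mode 0.113 [ 245  283  302  403  456  520 1301 1677 2316 1049  103   84   63   80
   75   93  105  241  246   50   26   25   11   24   23   26   35   31
   31   37   45   39   62   47   49   68   44   12    3    0]
top mean [0.55895628 0.20552254 0.11335008]
dab (107, np.float64(289.7943925233645), np.float64(244.93457943925233), array([0.56285636, 0.22911453, 0.131     ])) ang 79.5775111600599
```

arm_command(rows=[0,0,0,0,5,0,-1,0,0,0,0,10,0,-1,0,0,0,0,10,0,-1])

```text
time: 17.33
ee_pos: [0.5571, 0.2035, 0.1557]
tcp_rot: [-90.0, -0.0, -40.5]
wrist_force: [0.8, -0.0, 4.6]
opening: 0.0455
```

```bash
python3 look.py w24|cut -c1-420
```

```text
{'time': np.float64(17.3333), 'q': array([ 2.00670e+01,  1.04610e+01, -2.18800e-01,  7.92721e+01,
        6.20000e-03,  1.50523e+02]), 'ee_pos': array([0.5571, 0.2035, 0.1557]), 'tcp_rot': array([-8.99551e+01, -1.83000e-02, -4.04560e+01]), 'wrist_force': array([ 7.6180e-01, -2.2000e-03,  4.6155e+00]), 'torque': array([ 0.2981, -0.0981, -0.446 ]), 'opening': np.float64(0.0455)}
n 10297 top z mode 0.113 [ 254  290  314  394  431  565 1259 1870 2395  782  103   76   65   75
   82   85   96  289  211   35   28   20   16   25   22   31   28   24
   30   35   47   54   50   49   62   54   38   12    1    0]
top mean [0.5595162  0.20527864 0.11325806]
dab (107, np.float64(289.98130841121497), np.float64(244.99065420560748), array([0.5674823, 0.2278373, 0.131    ])) ang 68.88531509079577
```

arm_command(rows=[0,0,0,0,0,0,-1,0,0,0,0,0,0,-1])

```text
time: 17.55
ee_pos: [0.557, 0.2035, 0.1558]
tcp_rot: [-90.0, -0.0, -40.3]
wrist_force: [1.1, 0.4, 3.5]
opening: 0.0456
```

```bash
python3 -c "
from h import *
o=sensors.get_obs();print(o['joint_efforts'],o['torque'],o['q'],o['tcp_rot'],o['wrist_force'])"
```

```text
[  0.33358256 -56.006459    43.8723278    0.91545274  -0.23555383
  -0.2970133 ] [ 0.41828092 -0.36392116 -0.22110397] [ 2.00651691e+01  1.04593884e+01 -2.17933789e-01  7.92794992e+01
  5.66881542e-03  1.50359813e+02] [-8.99596679e+01 -1.64269895e-02 -4.02946479e+01] [1.10492095 0.41492391 3.51057787]
```

arm_command(rows=[0,0,0,0,4,0,-1,0,0,0,0,4,0,-1])

```text
time: 17.72
ee_pos: [0.557, 0.2035, 0.1557]
tcp_rot: [-90.0, -0.0, -44.5]
wrist_force: [2.8, 1.3, 3.1]
opening: 0.0455
```

```bash
python3 -c "
from h import *
o=sensors.get_obs();print(o['joint_efforts'],o['torque'],o['q'],o['tcp_rot'],o['wrist_force'])"; python3 look.py w25|cut -c1-420
```

```text
[  0.3672953  -56.23416424  43.81463528   1.1855137   -0.18802334
   0.65364746] [ 0.42290274 -0.5228872  -0.34063153] [ 2.00714324e+01  1.04647605e+01 -2.20929277e-01  7.92750729e+01
  2.34352926e-03  1.54584396e+02] [-8.99635543e+01 -1.47232345e-02 -4.45129678e+01] [2.82686189 1.29160302 3.06657346]
{'time': np.float64(17.7167), 'q': array([ 2.007140e+01,  1.046480e+01, -2.209000e-01,  7.927510e+01,
        2.300000e-03,  1.545844e+02]), 'ee_pos': array([0.557 , 0.2035, 0.1557]), 'tcp_rot': array([-8.99636e+01, -1.47000e-02, -4.45130e+01]), 'wrist_force': array([2.8269, 1.2916, 3.0666]), 'torque': array([ 0.4229, -0.5229, -0.3406]), 'opening': np.float64(0.0455)}
n 10282 top z mode 0.113 [ 249  274  321  409  427  551 1316 1922 2343  734   97   65   81   69
   93   76   95  296  203   36   24   24   17   20   23   31   25   28
   30   49   37   53   53   52   66   44   35   13    1    0]
top mean [0.55964879 0.20506172 0.11323558]
dab (109, np.float64(289.8532110091743), np.float64(245.0), array([0.56913956, 0.22713522, 0.131     ])) ang 64.88280046358952
```

arm_command(rows=[0,0,0,0,0,0,1,0,0,0,0,0,0,1,0,0,0,0,0,0,1,0,0,0,0,-6,0,1,0,0,0,0,-12,0,1,0,0,0,0,-19,0,1,0,0,0,0,-26,0,1,0,0,0,0,-33,0,1,0,0,0,0,-40,0,1,0,0,0,0,-47,0,1,0,0,0,0,-54,0,1,0,0,0,0,-60,0,1])

```text
time: 18.77
ee_pos: [0.5565, 0.2033, 0.1553]
tcp_rot: [-90.0, 0.1, 15.9]
wrist_force: [-0.5, 0.0, -0.3]
opening: 0.0857
```

```bash
python3 look.py w26;python3 td.py t2
```

```text
{'time': np.float64(18.7667), 'q': array([ 2.00705e+01,  1.04727e+01, -2.58600e-01,  7.93282e+01,
       -4.10000e-03,  9.41422e+01]), 'ee_pos': array([0.5565, 0.2033, 0.1553]), 'tcp_rot': array([-9.00084e+01,  5.91000e-02,  1.59283e+01]), 'wrist_force': array([-0.5316,  0.0393, -0.3413]), 'torque': array([ 0.0017, -0.0397, -0.0137]), 'opening': np.float64(0.0857)}
n 8327 top z mode 0.113 [ 231  257  280  406  430  469 1265 1777 2397  793   22    0    0    0
    0    0    0    0    0    0    0    0    0    0    0    0    0    0
    0    0    0    0    0    0    0    0    0    0    0    0]
top mean [0.5569049  0.20557001 0.11326876]
dab (109, np.float64(343.26605504587155), np.float64(245.55963302752295), array([0.55929537, 0.22952713, 0.131     ])) ang 87.56203129094754
```

View pics/w26.png

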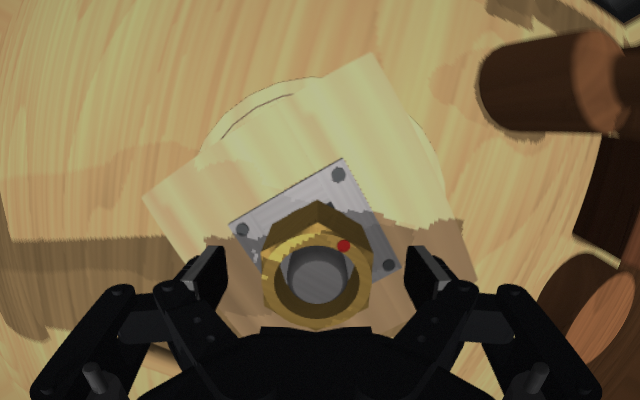

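arm_command(rows=[0,-0.3,0,0,-7,0,1,0,-0.4,0,0,-14,0,1,0,-0.4,0,0,-21,0,1,0,-0.4,0,0,-28,0,1,0,-0.4,0,0,-35,0,1,0,-0.4,0,0,-42,0,1,0,-0.4,0,0,-49,0,1,0,-0.4,0,0,-55,0,1,0,-0.4,0,0,-60,0,1,0,-0.4,0,0,-60,0,1,0,-0.4,0,0,-60,0,0.2,0,-0.4,0,0,-60,0,-1], force=60)

```text
time: 19.87
ee_pos: [0.5567, 0.2033, 0.1595]
tcp_rot: [-90.0, 0.0, 75.2]
wrist_force: [0.1, -0.3, -0.1]
opening: 0.0635
```

arm_command(rows=[0,0,0,0,0,0,-1,0,0,0,0,0,0,-1,0,0,0,0,0,0,-1,0,0,0,0,0,0,-1])

```text
time: 20.2
ee_pos: [0.5568, 0.2032, 0.1599]
tcp_rot: [-90.0, 0.0, 75.4]
wrist_force: [-1.8, -1.6, 4.3]
opening: 0.0449
```

```bash
cat > s.py <<'E'
from h import *
o=sensors.get_obs();print({k:np.round(o[k],4) for k in ["time","ee_pos","tcp_rot","wrist_force","torque","opening"]},np.round(o['q'][5],2),np.round(o['joint_efforts'],2))
E
python3 s.py
```

```text
{'time': np.float64(20.2), 'ee_pos': array([0.5568, 0.2032, 0.1599]), 'tcp_rot': array([-9.00195e+01,  1.05000e-02,  7.54329e+01]), 'wrist_force': array([-1.8416, -1.6351,  4.3142]), 'torque': array([-0.4493,  0.3056, -0.1866]), 'opening': np.float64(0.0449)} 34.63 [  0.99 -56.4   45.8   -0.72   0.44  -0.16]
```

arm_command(rows=[0,0,0,0,4,0,-1,0,0,0,0,8,0,-1,0,0,0,0,8,0,-1])

```text
time: 20.45
ee_pos: [0.5569, 0.2034, 0.1598]
tcp_rot: [-90.0, -0.0, 67.3]
wrist_force: [0.4, -1.6, 2.9]
opening: 0.0452
```

```bash
python3 s.py
```

```text
{'time': np.float64(20.45), 'ee_pos': array([0.5569, 0.2034, 0.1598]), 'tcp_rot': array([-9.00208e+01, -1.36000e-02,  6.73048e+01]), 'wrist_force': array([ 0.3949, -1.6284,  2.9449]), 'torque': array([-0.2429,  0.1252, -0.3701]), 'opening': np.float64(0.0452)} 42.76 [  0.76 -56.62  45.62  -0.3    0.21   0.81]
```

arm_command(rows=[0,0,0,0,5,0,-1,0,0.02,0,0,10,0,-1,0,0.02,0,0,10,0,-1])

```text
time: 20.7
ee_pos: [0.5569, 0.2036, 0.1597]
tcp_rot: [-90.0, -0.0, 57.4]
wrist_force: [-0.2, -0.1, 3.3]
opening: 0.045
```

```bash
python3 s.py; python3 look.py w27
```

```text
{'time': np.float64(20.7), 'ee_pos': array([0.5569, 0.2036, 0.1597]), 'tcp_rot': array([-9.00117e+01, -4.55000e-02,  5.73849e+01]), 'wrist_force': array([-0.2257, -0.0718,  3.3003]), 'torque': array([ 0.1082,  0.0751, -0.5178]), 'opening': np.float64(0.045)} 52.69 [  0.47 -56.22  45.05   0.    -0.14   0.92]
{'time': np.float64(20.7), 'q': array([2.00734e+01, 1.03895e+01, 1.41800e-01, 7.97090e+01, 1.82000e-02,
       5.26885e+01]), 'ee_pos': array([0.5569, 0.2036, 0.1597]), 'tcp_rot': array([-9.00117e+01, -4.55000e-02,  5.73849e+01]), 'wrist_force': array([-0.2257, -0.0718,  3.3003]), 'torque': array([ 0.1082,  0.0751, -0.5178]), 'opening': np.float64(0.045)}
n 9932 top z mode 0.113 [ 231  219  287  367  423  464 1114 2035 2266  589   70   69   65   74
   73   70   75   61   79  102   95  261  242   40   18   24   24   14
   34   22   26   26   35   45   40   45   54   49   50   55]
top mean [0.55591867 0.20480437 0.11317702]
dab (75, np.float64(362.6533333333333), np.float64(279.1333333333333), array([0.55927695, 0.2230301 , 0.131     ])) ang 86.79459771052554
```

arm_command(rows=[0,0,0,0,5,0,-1,0,0.02,0,0,10,0,-1,0,0.02,0,0,10,0,-1])

```text
time: 21.0
ee_pos: [0.5569, 0.2036, 0.1597]
tcp_rot: [-90.0, -0.1, 47.5]
wrist_force: [0.2, 0.5, 4.8]
opening: 0.045
```

```bash
python3 s.py; python3 look.py w28
```

```text
{'time': np.float64(21.0), 'ee_pos': array([0.5569, 0.2036, 0.1597]), 'tcp_rot': array([-9.00042e+01, -5.46000e-02,  4.75010e+01]), 'wrist_force': array([0.1707, 0.5262, 4.7789]), 'torque': array([ 0.339 , -0.0106, -0.597 ]), 'opening': np.float64(0.045)} 62.57 [ 2.200e-01 -5.536e+01  4.449e+01 -1.000e-02 -4.000e-01  8.100e-01]
{'time': np.float64(21.0), 'q': array([2.00758e+01, 1.03854e+01, 1.27300e-01, 7.96914e+01, 2.14000e-02,
       6.25749e+01]), 'ee_pos': array([0.5569, 0.2036, 0.1597]), 'tcp_rot': array([-9.00042e+01, -5.46000e-02,  4.75010e+01]), 'wrist_force': array([0.1707, 0.5262, 4.7789]), 'torque': array([ 0.339 , -0.0106, -0.597 ]), 'opening': np.float64(0.045)}
n 9912 top z mode 0.113 [ 246  232  274  370  408  485 1194 2143 2164  444   78   69   76   72
   67   70   70   88   73   84  118  295  196   24   19   27   21   21
   27   25   28   35   38   35   47   48   43   55   55   48]
top mean [0.55616853 0.2050965  0.11311569]
dab (73, np.float64(362.6027397260274), np.float64(279.32876712328766), array([0.56257503, 0.22249092, 0.131     ])) ang 76.82583280468504
```

View pics/w28.png

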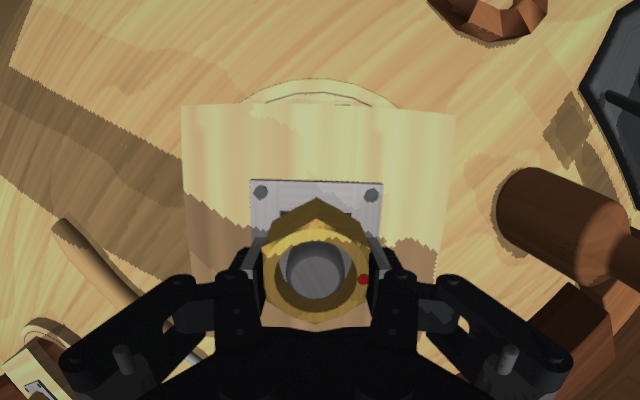

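arm_command(rows=[0,0,0,0,5,0,-1,0,0,0,0,10,0,-1,0,0,0,0,10,0,-1])

```text
time: 21.3
ee_pos: [0.557, 0.2035, 0.1595]
tcp_rot: [-90.0, -0.0, 37.6]
wrist_force: [0.4, 1.0, 4.8]
opening: 0.0453
```

```bash
python3 s.py; python3 look.py w29|tail -3
```

```text
{'time': np.float64(21.3), 'ee_pos': array([0.557 , 0.2035, 0.1595]), 'tcp_rot': array([-9.00194e+01, -4.39000e-02,  3.75630e+01]), 'wrist_force': array([0.3623, 0.9924, 4.7739]), 'torque': array([ 0.1673, -0.264 , -0.5246]), 'opening': np.float64(0.0453)} 72.51 [ 6.700e-01 -5.535e+01  4.396e+01  4.300e-01 -3.000e-02  8.300e-01]
   30   28   32   20   38   42   43   56   45   59   51   55]
top mean [0.55628418 0.20515932 0.11265388]
dab (73, np.float64(362.75342465753425), np.float64(278.7808219178082), array([0.56570501, 0.2214647 , 0.131     ])) ang 66.98133794834717
```

arm_command(rows=[0,0,0,0,0,0,-1,0,0,0,0,0,0,-1,0,0,0,0,0,0,-1])

```text
time: 21.6
ee_pos: [0.557, 0.2034, 0.1595]
tcp_rot: [-90.0, -0.1, 37.7]
wrist_force: [0.7, 1.2, 5.3]
opening: 0.0446
```

```bash
python3 s.py
```

```text
{'time': np.float64(21.6), 'ee_pos': array([0.557 , 0.2034, 0.1595]), 'tcp_rot': array([-9.00002e+01, -5.13000e-02,  3.77003e+01]), 'wrist_force': array([0.6858, 1.2161, 5.3205]), 'torque': array([ 0.2493, -0.277 , -0.445 ]), 'opening': np.float64(0.0446)} 72.36 [  0.25 -54.98  43.49   0.58  -0.14  -0.44]
```

```bash
python3 - <<'E'
from h import *
c=imaging.camera("wrist");W=wcloud(c);z=W[...,2]
print(np.histogram(z[(np.hypot(W[...,0]-.557,W[...,1]-.2035)<.1)],bins=np.arange(.045,.12,.001)))
im=c["pixels"][170:330,220:420];cv2.imwrite("pics/z29.png",cv2.resize(im,None,fx=3.7,fy=3.7,interpolation=cv2.INTER_CUBIC))
for n in ["scene","side"]:
    c=imaging.camera(n); x,y=map(int,proj(c,[.558,.204,.1]));cv2.imwrite(f"pics/d_{n}.png",cv2.resize(c["pixels"][y-30:y+30,x-40:x+40],None,fx=8,fy=8,interpolation=cv2.INTER_CUBIC))
E
```

```text
(array([    0,     0,     0,     0,     0,     1,     1,     4,     1,
           0,     0,     0,     1,     0,     0,     1,     0,     0,
           0,     0,     0,     3,   426,  7902, 18827,  5573,   283,
        1069,  2615,   884,   109,    53,    36,    49,    36,    52,
          42,    41,    48,    52,    41,    53,    49,    49,    57,
          62,    46,    78,    78,   115,   215,   231,   196,   136,
         170,   186,   238,   248,   250,   282,   269,   263,   309,
         370,   440,   527,  1242,  2378,  2081,   376,    84,   109,
          95,   107]), array([0.045, 0.046, 0.047, 0.048, 0.049, 0.05 , 0.051, 0.052, 0.053,
       0.054, 0.055, 0.056, 0.057, 0.058, 0.059, 0.06 , 0.061, 0.062,
       0.063, 0.064, 0.065, 0.066, 0.067, 0.068, 0.069, 0.07 , 0.071,
       0.072, 0.073, 0.074, 0.075, 0.076, 0.077, 0.078, 0.079, 0.08 ,
       0.081, 0.082, 0.083, 0.084, 0.085, 0.086, 0.087, 0.088, 0.089,
       0.09 , 0.091, 0.092, 0.093, 0.094, 0.095, 0.096, 0.097, 0.098,
       0.099, 0.1  , 0.101, 0.102, 0.103, 0.104, 0.105, 0.106, 0.107,
       0.108, 0.109, 0.11 , 0.111, 0.112, 0.113, 0.114, 0.115, 0.116,
       0.117, 0.118, 0.119]))
```

View pics/z29.png

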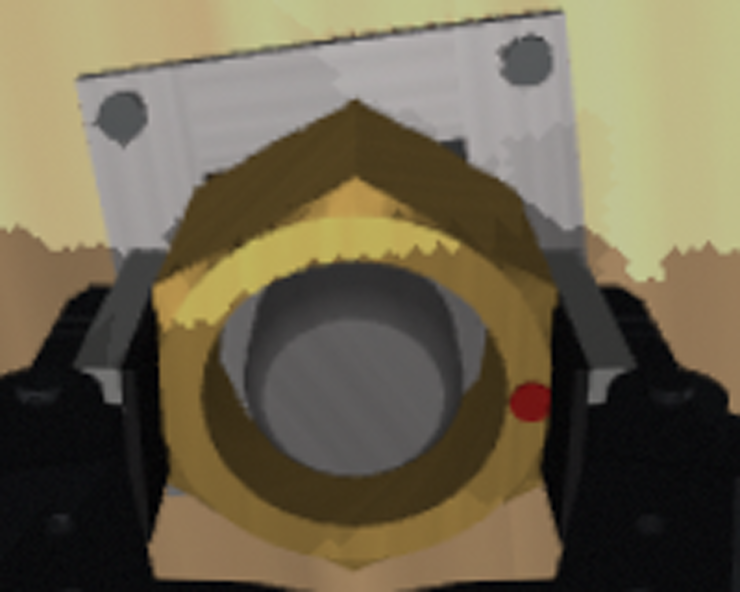

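View pics/d_side.png

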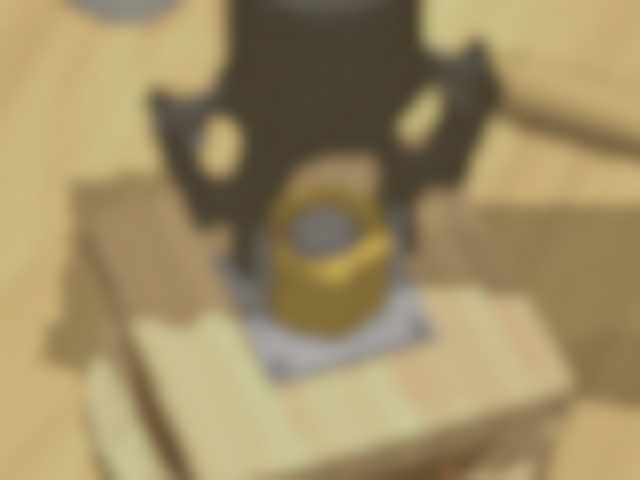

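arm_command(rows=[0,0,0,0,5,0,-1,0,0,0,0,10,0,-1,0,0,0,0,15,0,-1])

```text
time: 22.0
ee_pos: [0.5569, 0.2036, 0.1596]
tcp_rot: [-90.0, -0.0, 22.7]
wrist_force: [2.8, -0.8, 8.3]
opening: 0.0449
```

```bash
python3 s.py; python3 look.py w30|tail -3
```

```text
{'time': np.float64(22.0), 'ee_pos': array([0.5569, 0.2036, 0.1596]), 'tcp_rot': array([-9.00062e+01, -3.84000e-02,  2.26814e+01]), 'wrist_force': array([ 2.7702, -0.8244,  8.3063]), 'torque': array([-0.0337,  0.0101,  2.5362]), 'opening': np.float64(0.0449)} 87.4 [-1.710e+00 -5.440e+01  4.295e+01  1.800e-01 -1.000e-02  4.800e-01]
   23   31   28   23   40   38   52   46   57   47   51   61]
top mean [0.55685704 0.20549818 0.11267152]
dab (74, np.float64(362.9054054054054), np.float64(278.2567567567568), array([0.5699395 , 0.21914421, 0.131     ])) ang 52.58124355718996
```

arm_command(rows=[0,0,0,0,5,0,-1,0,0,0,0,10,0,-1,0,0,0,0,15,0,-1])

```text
time: 22.3
ee_pos: [0.5569, 0.2041, 0.1597]
tcp_rot: [-89.9, -0.1, 7.8]
wrist_force: [-0.6, 9.4, 15.0]
opening: 0.0449
```

```bash
python3 s.py; python3 look.py w31|tail -3
```

```text
{'time': np.float64(22.3), 'ee_pos': array([0.5569, 0.2041, 0.1597]), 'tcp_rot': array([-8.99421e+01, -6.02000e-02,  7.75620e+00]), 'wrist_force': array([-0.5724,  9.3565, 14.9755]), 'torque': array([1.8754, 0.242 , 0.6836]), 'opening': np.float64(0.0449)} 102.35 [ -8.23 -54.38  40.82   1.55  -3.12  -0.48]
   32   24   24   34   37   33   43   43   50   62   52   50]
top mean [0.55765747 0.20621274 0.11319661]
dab (72, np.float64(362.8333333333333), np.float64(278.7361111111111), array([0.57361191, 0.21572731, 0.131     ])) ang 37.73635041782181
```

```bash
python3 td.py t3; python3 s.py
```

```text
{'time': np.float64(22.4), 'ee_pos': array([0.557 , 0.2041, 0.1605]), 'tcp_rot': array([-8.99022e+01, -8.67000e-02,  7.56440e+00]), 'wrist_force': array([-3.2925,  1.6541, 15.1156]), 'torque': array([ 0.5086,  0.6134, -0.3109]), 'opening': np.float64(0.0448)} 102.53 [ -1.21 -49.23  39.75  -0.87  -0.87   0.67]
```

View pics/t3.png

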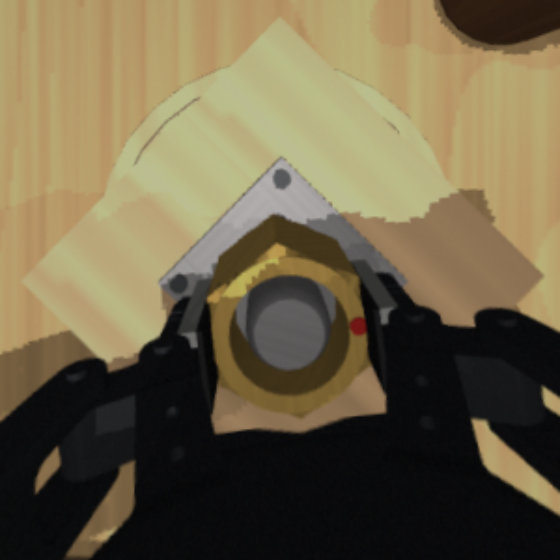

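View pics/w31.png

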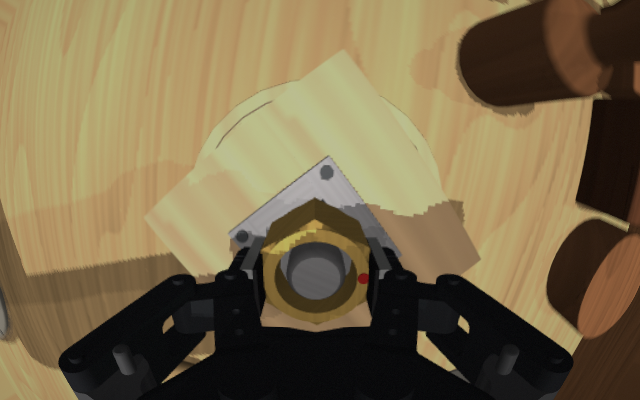

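```bash
python3 look.py w32
```

```text
{'time': np.float64(22.4), 'q': array([2.009570e+01, 1.035350e+01, 1.804000e-01, 7.972110e+01,
       7.660000e-02, 1.025313e+02]), 'ee_pos': array([0.557 , 0.2041, 0.1605]), 'tcp_rot': array([-8.99022e+01, -8.67000e-02,  7.56440e+00]), 'wrist_force': array([-3.2925,  1.6541, 15.1156]), 'torque': array([ 0.5086,  0.6134, -0.3109]), 'opening': np.float64(0.0448)}
n 10007 top z mode 0.114 [ 230  255  260  366  392  465 1075 1298 1571 1932  292   66   67   75
   73   59   81   76   63   88   86  128  319  145   29   18   22   21
   22   27   23   30   26   38   47   43   42   47   59   51]
top mean [0.55765467 0.20647482 0.11414121]
dab (71, np.float64(362.84507042253523), np.float64(278.943661971831), array([0.57391174, 0.21520338, 0.131     ])) ang 35.971646828622845
```

arm_command(rows=[0,-0.1,0,0,0,0,-1,0,-0.1,0,0,0,0,-1], force=20)

```text
time: 22.62
ee_pos: [0.557, 0.2038, 0.1616]
tcp_rot: [-89.9, -0.1, 7.7]
wrist_force: [-1.4, 1.0, 12.8]
opening: 0.045
```

```bash
python3 s.py; python3 look.py w33
```

```text
{'time': np.float64(22.6167), 'ee_pos': array([0.557 , 0.2038, 0.1616]), 'tcp_rot': array([-89.9253,  -0.1014,   7.7487]), 'wrist_force': array([-1.3887,  1.0006, 12.7622]), 'torque': array([ 0.2854,  0.4269, -0.0785]), 'opening': np.float64(0.045)} 102.33 [ -1.07 -50.4   40.62  -0.62  -0.56  -0.06]
{'time': np.float64(22.6167), 'q': array([2.008110e+01, 1.032570e+01, 2.794000e-01, 7.983870e+01,
       5.130000e-02, 1.023324e+02]), 'ee_pos': array([0.557 , 0.2038, 0.1616]), 'tcp_rot': array([-89.9253,  -0.1014,   7.7487]), 'wrist_force': array([-1.3887,  1.0006, 12.7622]), 'torque': array([ 0.2854,  0.4269, -0.0785]), 'opening': np.float64(0.045)}
n 10159 top z mode 0.115 [ 256  240  247  348  405  450 1011 1085  471 1218 2103  484   77   75
   58   82   66   63   95   60   73   89  124  309  167   34   23   23
   23   20   34   21   25   34   36   34   42   49   51   54]
top mean [0.55770669 0.20631579 0.1152897 ]
dab (72, np.float64(362.7916666666667), np.float64(278.81944444444446), array([0.5741975 , 0.21444425, 0.131     ])) ang 33.63858558103494
```

arm_command(rows=[0,0,0,0,0,0,1,0,0,0,0,0,0,1,0,0,0,0,0,0,1])

```text
time: 22.92
ee_pos: [0.5565, 0.2032, 0.1595]
tcp_rot: [-90.0, 0.1, 7.6]
wrist_force: [-1.0, -0.1, 0.3]
opening: 0.0792
```

```bash
python3 look.py w34; python3 td.py t4
```

```text
{'time': np.float64(22.9167), 'q': array([ 2.00625e+01,  1.04240e+01,  1.53400e-01,  7.98111e+01,
       -1.90000e-03,  1.02451e+02]), 'ee_pos': array([0.5565, 0.2032, 0.1595]), 'tcp_rot': array([-9.00195e+01,  7.93000e-02,  7.61150e+00]), 'wrist_force': array([-0.9562, -0.0784,  0.2945]), 'torque': array([ 0.0001, -0.0089, -0.0416]), 'opening': np.float64(0.0792)}
n 8453 top z mode 0.115 [ 236  229  271  314  403  484 1032 1050  397  668 2064 1216   89    0
    0    0    0    0    0    0    0    0    0    0    0    0    0    0
    0    0    0    0    0    0    0    0    0    0    0    0]
top mean [0.55729728 0.20628161 0.11564001]
dab (72, np.float64(365.75), np.float64(281.52777777777777), array([0.57429889, 0.21390601, 0.131     ])) ang 32.11836953739307
```

View pics/w34.png

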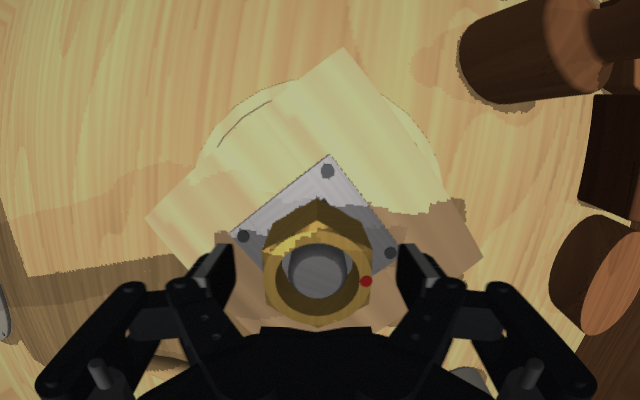

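arm_command(rows=[0,-0.2,0,0,-5,0,1,0,-0.2,0,0,-12,0,1,0,-0.2,0,0,-19,0,1,0,-0.2,0,0,-26,0,1,0,-0.2,0,0,-33,0,1,0,-0.2,0,0,-40,0,1,0,-0.2,0,0,-47,0,1,0,-0.2,0,0,-54,0,1,0,-0.2,0,0,-61,0,1,0,-0.2,0,0,-68,0,1,0,-0.2,0,0,-75,0,1,0,-0.2,0,0,-82,0,1])

```text
time: 24.02
ee_pos: [0.5566, 0.2033, 0.1618]
tcp_rot: [-90.0, 0.0, 89.9]
wrist_force: [-0.2, -0.1, 0.1]
opening: 0.0855
```

arm_command(rows=[0,0,0,0,-7,0,1,0,0,0,0,-14,0,1,0,0,0,0,-21,0,1,0,0,0,0,-28,0,1,0,0,0,0,-34,0,1,0,0,0,0,-38,0,1,0,0,0,0,-38,0,0.2,0,0,0,0,-38,0,-1,0,0,0,0,-38,0,-1,0,0,0,0,-38,0,-1,0,0,0,0,-38,0,-1], force=30)

```text
time: 24.93
ee_pos: [0.5569, 0.2032, 0.1623]
tcp_rot: [-90.0, 0.0, 127.4]
wrist_force: [1.5, -2.0, 0.1]
opening: 0.0453
```

```bash
python3 look.py w35
```

```text
{'time': np.float64(24.9333), 'q': array([ 2.00537e+01,  1.03581e+01,  3.90000e-01,  8.00229e+01,
       -3.15000e-02, -1.73739e+01]), 'ee_pos': array([0.5569, 0.2032, 0.1623]), 'tcp_rot': array([-8.999930e+01,  3.270000e-02,  1.274275e+02]), 'wrist_force': array([ 1.4503, -2.0205,  0.0889]), 'torque': array([-0.398 , -0.1878,  0.0226]), 'opening': np.float64(0.0453)}
n 10159 top z mode 0.115 [ 228  233  279  343  370  434  931 1142  410  646 1933 1366  152   60
   64   87   55   78   67   63   88   77   83  112  335  127   23   29
   15   17   19   16   31   27   22   30   30   50   43   44]
top mean [0.55562023 0.20156659 0.11567288]
dab (72, np.float64(293.2361111111111), np.float64(312.4166666666667), array([0.56896555, 0.20062341, 0.131     ])) ang -16.439763709051466
```

arm_command(rows=[0,0.03,0,0,7,0,-1,0,0.055,0,0,14,0,-1,0,0.08,0,0,21,0,-1,0,0.11,0,0,28,0,-1,0,0.136,0,0,35,0,-1,0,0.163,0,0,42,0,-1,0,0.19,0,0,49,0,-1,0,0.218,0,0,56,0,-1,0,0.245,0,0,63,0,-1,0,0.245,0,0,63,0,-1])

```text
time: 25.82
ee_pos: [0.5569, 0.2036, 0.1603]
tcp_rot: [-90.0, -0.0, 64.2]
wrist_force: [0.6, 0.3, 4.2]
opening: 0.0456
```

```bash
python3 look.py w36
```

```text
{'time': np.float64(25.8167), 'q': array([2.00751e+01, 1.03745e+01, 1.81800e-01, 7.97629e+01, 2.13000e-02,
       4.59200e+01]), 'ee_pos': array([0.5569, 0.2036, 0.1603]), 'tcp_rot': array([-9.00155e+01, -4.67000e-02,  6.41552e+01]), 'wrist_force': array([0.5792, 0.3011, 4.1662]), 'torque': array([ 0.009 ,  0.0659, -0.1295]), 'opening': np.float64(0.0456)}
n 9998 top z mode 0.113 [ 260  235  251  365  437  455 1063 1518 2117 1328  140   60   75   70
   72   80   71   57   84   83   75  131  306  148   23   25   18   22
   18   20   27   23   30   33   43   38   43   53   49   52]
top mean [0.55573552 0.20451017 0.11343384]
dab (72, np.float64(293.1111111111111), np.float64(312.52777777777777), array([0.55929785, 0.19315038, 0.131     ])) ang -84.114271622464
```

arm_command(rows=[0,0.02,0,0,7,0,-1,0,0.04,0,0,14,0,-1,0,0.04,0,0,21,0,-1,0,0.04,0,0,28,0,-1,0,0.04,0,0,35,0,-1,0,0.04,0,0,42,0,-1,0,0.04,0,0,49,0,-1,0,0.04,0,0,56,0,-1,0,0.04,0,0,63,0,-1,0,0.04,0,0,70,0,-1,0,0.04,0,0,70,0,-1])

```text
time: 26.78
ee_pos: [0.5569, 0.2035, 0.1598]
tcp_rot: [-90.0, -0.0, -5.6]
wrist_force: [-0.6, 0.5, 5.5]
opening: 0.0454
```

```bash
python3 look.py w37
```

```text
{'time': np.float64(26.7833), 'q': array([2.007030e+01, 1.038120e+01, 1.432000e-01, 7.972180e+01,
       3.600000e-03, 1.156574e+02]), 'ee_pos': array([0.5569, 0.2035, 0.1598]), 'tcp_rot': array([-8.99793e+01, -3.47000e-02, -5.58710e+00]), 'wrist_force': array([-0.6461,  0.4514,  5.5216]), 'torque': array([ 0.1348,  0.2084, -1.0637]), 'opening': np.float64(0.0454)}
n 9989 top z mode 0.113 [ 265  230  280  358  442  490 1307 2077 2163  443   63   64   69   79
   76   74   68   77   82   86  101  262  222   44   28   19   23   20
   20   26   31   32   28   33   51   39   49   55   60   53]
top mean [0.55801415 0.20550914 0.11311996]
dab (2, np.float64(288.5), np.float64(314.5), array([0.54666769, 0.19793291, 0.131     ])) ang -153.03516674377073
```

View pics/w37.png

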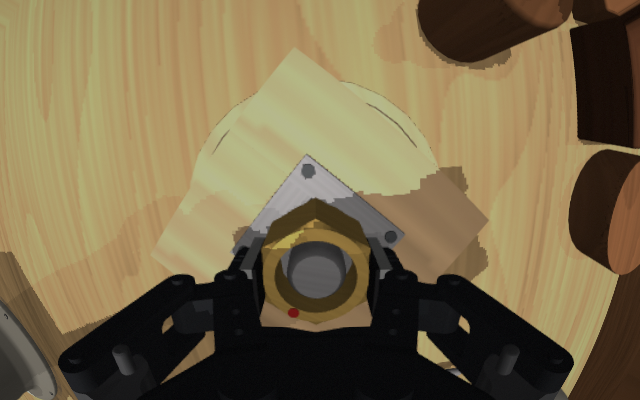

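arm_command(rows=[0,0,0,0,4,0,-1,0,0,0,0,6,0,-1,0,0,0,0,6,0,-1])

```text
time: 27.08
ee_pos: [0.557, 0.2034, 0.1598]
tcp_rot: [-90.0, -0.0, -11.2]
wrist_force: [1.0, -1.7, 4.6]
opening: 0.0454
```

```bash
python3 s.py
```

```text
{'time': np.float64(27.0833), 'ee_pos': array([0.557 , 0.2034, 0.1598]), 'tcp_rot': array([-8.99883e+01, -4.19000e-02, -1.11786e+01]), 'wrist_force': array([ 1.0306, -1.7205,  4.5975]), 'torque': array([-0.2003,  0.0127,  0.5159]), 'opening': np.float64(0.0454)} 121.25 [  0.26 -55.29  44.08  -0.     0.25   1.1 ]
```

arm_command(rows=[0,0,0,0,3,0,-1,0,0,0,0,3,0,-1])

```text
time: 27.25
ee_pos: [0.557, 0.2035, 0.1598]
tcp_rot: [-90.0, -0.0, -14.2]
wrist_force: [-0.1, 0.1, 4.9]
opening: 0.0455
```

```bash
python3 s.py
```

```text
{'time': np.float64(27.25), 'ee_pos': array([0.557 , 0.2035, 0.1598]), 'tcp_rot': array([-8.99758e+01, -4.25000e-02, -1.42241e+01]), 'wrist_force': array([-0.0961,  0.1044,  4.903 ]), 'torque': array([-0.0034, -0.0985,  0.4815]), 'opening': np.float64(0.0455)} 124.3 [ -0.06 -55.31  44.01   0.15   0.12   1.18]
```

arm_command(rows=[0,0,0,0,3,0,-1,0,0,0,0,3,0,-1])

```text
time: 27.42
ee_pos: [0.557, 0.2035, 0.1597]
tcp_rot: [-90.0, -0.0, -17.3]
wrist_force: [1.5, 0.5, 4.6]
opening: 0.0458
```

```bash
python3 s.py
```

```text
{'time': np.float64(27.4167), 'ee_pos': array([0.557 , 0.2035, 0.1597]), 'tcp_rot': array([-8.99706e+01, -4.40000e-02, -1.72537e+01]), 'wrist_force': array([1.4814, 0.471 , 4.6023]), 'torque': array([ 0.0476, -0.171 ,  0.4824]), 'opening': np.float64(0.0458)} 127.33 [ -0.1  -55.35  43.74   0.45   0.1    1.18]
```

arm_command(rows=[0,0,0,0,3,0,-1,0,0,0,0,3,0,-1])

```text
time: 27.58
ee_pos: [0.5571, 0.2035, 0.1597]
tcp_rot: [-90.0, -0.0, -20.3]
wrist_force: [1.0, 0.3, 5.4]
opening: 0.0456
```

```bash
python3 s.py
```

```text
{'time': np.float64(27.5833), 'ee_pos': array([0.5571, 0.2035, 0.1597]), 'tcp_rot': array([-8.99664e+01, -4.54000e-02, -2.02875e+01]), 'wrist_force': array([0.9529, 0.2623, 5.4109]), 'torque': array([ 0.0214, -0.2934,  0.5062]), 'opening': np.float64(0.0456)} 130.36 [-1.000e-02 -5.525e+01  4.346e+01  6.500e-01  1.900e-01  1.300e+00]
```

arm_command(rows=[0,0,0,0,2,0,-1,0,0,0,0,2,0,-1])

```text
time: 27.75
ee_pos: [0.5571, 0.2035, 0.1597]
tcp_rot: [-90.0, -0.0, -22.2]
wrist_force: [2.2, -1.0, 5.1]
opening: 0.0454
```

```bash
python3 s.py
```

```text
{'time': np.float64(27.75), 'ee_pos': array([0.5571, 0.2035, 0.1597]), 'tcp_rot': array([-8.99682e+01, -4.68000e-02, -2.22337e+01]), 'wrist_force': array([ 2.2095, -1.0452,  5.1008]), 'torque': array([-0.1059, -0.3776,  1.0211]), 'opening': np.float64(0.0454)} 132.31 [ -0.33 -55.22  43.41   0.68   0.28   1.51]
```

arm_command(rows=[0,0,0,0,2,0,-1,0,0,0,0,2,0,-1])

```text
time: 27.92
ee_pos: [0.5571, 0.2037, 0.1597]
tcp_rot: [-89.9, -0.0, -24.3]
wrist_force: [2.6, -0.1, 5.1]
opening: 0.0452
```

```bash
python3 s.py; python3 look.py w38|tail -3
```

```text
{'time': np.float64(27.9167), 'ee_pos': array([0.5571, 0.2037, 0.1597]), 'tcp_rot': array([-8.99489e+01, -4.33000e-02, -2.42531e+01]), 'wrist_force': array([ 2.5892, -0.056 ,  5.0886]), 'torque': array([ 0.0959, -0.5449,  1.2462]), 'opening': np.float64(0.0452)} 134.33 [ -0.9  -55.21  42.96   1.14   0.1    1.75]
   23   27   32   24   33   35   37   58   49   49   59   54]
top mean [0.55898398 0.20547841 0.11261475]
dab (2, np.float64(294.5), np.float64(317.0), array([0.54738502, 0.2000215 , 0.131     ])) ang -160.74181025279486
```

arm_command(rows=[0,0,0,0,1,0,-1,0,0,0,0,1,0,-1,0,0,0,0,1,0,-1,0,0,0,0,1,0,-1])

```text
time: 28.3
ee_pos: [0.5571, 0.2036, 0.1597]
tcp_rot: [-90.0, -0.0, -25.2]
wrist_force: [3.7, 1.4, 5.3]
opening: 0.0457
```

```bash
python3 s.py; python3 look.py w39|tail -3
```

```text
{'time': np.float64(28.3), 'ee_pos': array([0.5571, 0.2036, 0.1597]), 'tcp_rot': array([-8.99502e+01, -4.11000e-02, -2.52459e+01]), 'wrist_force': array([3.6504, 1.3695, 5.2574]), 'torque': array([ 0.1123, -0.5955,  1.5202]), 'opening': np.float64(0.0457)} 135.32 [ -1.13 -55.04  42.69   1.28   0.11   1.49]
   21   29   28   32   26   43   46   49   44   55   55   53]
top mean [0.55898125 0.205418   0.11259426]
dab (2, np.float64(295.5), np.float64(315.0), array([0.54811158, 0.20089889, 0.131     ])) ang -163.9564348560231
```

arm_command(rows=[0,0,0,0,1,0,1,0,0,0,0,1,0,1,0,0,0,0,1,0,1,0,0,0,0,1,0,1])

```text
time: 28.68
ee_pos: [0.5564, 0.2032, 0.1588]
tcp_rot: [-90.1, 0.1, -26.5]
wrist_force: [1.1, -0.0, -0.3]
opening: 0.0851
```

```bash
python3 look.py w40; python3 td.py t5; python3 s.py
```

```text
{'time': np.float64(28.6833), 'q': array([2.006020e+01, 1.042700e+01, 7.800000e-02, 7.973200e+01,
       1.700000e-03, 1.365409e+02]), 'ee_pos': array([0.5564, 0.2032, 0.1588]), 'tcp_rot': array([-9.00576e+01,  5.69000e-02, -2.64807e+01]), 'wrist_force': array([ 1.1325, -0.0474, -0.2638]), 'torque': array([-0.0468, -0.0255,  0.0182]), 'opening': np.float64(0.0851)}
n 7857 top z mode 0.112 [ 237  231  256  350  400  516 1322 2330 1962  246    7    0    0    0
    0    0    0    0    0    0    0    0    0    0    0    0    0    0
    0    0    0    0    0    0    0    0    0    0    0    0]
top mean [0.55885414 0.20529567 0.11261077]
dab (1, np.float64(293.0), np.float64(317.0), array([0.54633298, 0.20075849, 0.131     ])) ang -165.6245858804982
{'time': np.float64(28.7833), 'ee_pos': array([0.5566, 0.2033, 0.1591]), 'tcp_rot': array([-9.00269e+01,  3.10000e-02, -2.64883e+01]), 'wrist_force': array([ 1.0007, -0.3053,  0.6382]), 'torque': array([ 0.0153,  0.0368, -0.0316]), 'opening': np.float64(0.0856)} 136.55 [-0.000e+00 -5.821e+01  4.671e+01  2.000e-02  0.000e+00 -1.000e-02]
```

View pics/w40.png

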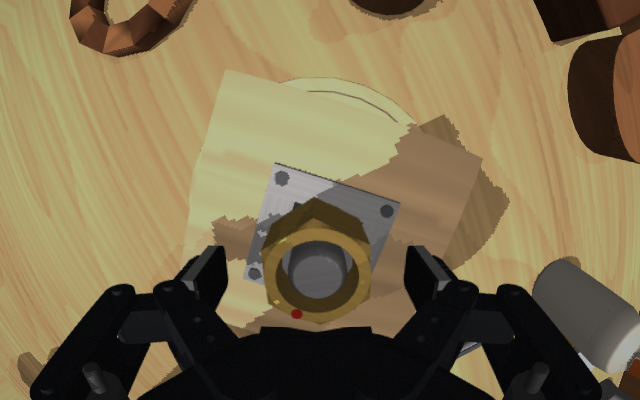

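arm_command(rows=[0,0,0,0,-1,0,0.2,0,0,0,0,-1,0,-1,0,0,0,0,-1,0,-1,0,0,0,0,-1,0,-1,0,0,0,0,-1,0,-1])

```text
time: 29.2
ee_pos: [0.557, 0.2033, 0.1597]
tcp_rot: [-90.0, -0.0, -25.5]
wrist_force: [1.2, -1.8, 1.6]
opening: 0.0458
```

```bash
python3 s.py
```

```text
{'time': np.float64(29.2), 'ee_pos': array([0.557 , 0.2033, 0.1597]), 'tcp_rot': array([-8.99953e+01, -4.94000e-02, -2.54911e+01]), 'wrist_force': array([ 1.1535, -1.821 ,  1.5978]), 'torque': array([-0.4262, -0.3418,  0.2629]), 'opening': np.float64(0.0458)} 135.55 [  0.88 -57.34  45.73   0.29   0.64   0.29]
```

arm_command(rows=[0,0,0,0,1,0,-1,0,0,0,0,1,0,-1])

```text
time: 29.37
ee_pos: [0.557, 0.2033, 0.1597]
tcp_rot: [-90.0, -0.1, -26.5]
wrist_force: [2.0, -2.5, 2.3]
opening: 0.0459
```

```bash
python3 s.py
```

```text
{'time': np.float64(29.3667), 'ee_pos': array([0.557 , 0.2033, 0.1597]), 'tcp_rot': array([-9.00040e+01, -5.54000e-02, -2.65062e+01]), 'wrist_force': array([ 1.9908, -2.5126,  2.3272]), 'torque': array([-0.7376, -0.4836,  1.4216]), 'opening': np.float64(0.0459)} 136.57 [  0.65 -56.85  45.2    0.39   1.12   1.7 ]
```

arm_command(rows=[0,0,0,0,0,0,1,0,0,0,0,0,0,1,0,0,0,0,0,0,1,0,0,0,0,0,0,1,0,-2,0,0,0,0,1,0,-5,0,0,0,0,1,0,-8,0,0,0,0,1,0,-11,0,0,0,0,1,0,-12,0,0,0,0,1,0,-12,0,0,0,0,1])

```text
time: 30.2
ee_pos: [0.5574, 0.2037, 0.2825]
tcp_rot: [-89.8, -0.2, -26.5]
wrist_force: [0.6, -0.0, -0.1]
opening: 0.0854
```

```bash
python3 look.py w41; python3 td.py t6; python3 s.py
python3 - <<'E'
from h import *
a=[]
for n,pts in [("scene",[(.557,.2035),(.507,-.219)]),("side",[(.557,.2035),(.507,-.219)])]:
    c=imaging.camera(n);W=cloud(c);cv2.imwrite(f"pics/e_{n}.png",c["pixels"])
    for p in pts:
        k=(np.hypot(W[...,0]-p[0],W[...,1]-p[1])<.03)&(W[...,2]>.1)&(W[...,2]<.14);s=W[k][:,2]
        print(n,p,len(s),np.percentile(s,[50,90,97]))
E
```

```text
{'time': np.float64(30.2), 'q': array([2.007010e+01, 1.041340e+01, 1.372640e+01, 9.303780e+01,
       9.400000e-03, 1.365799e+02]), 'ee_pos': array([0.5574, 0.2037, 0.2825]), 'tcp_rot': array([-89.7937,  -0.1823, -26.5101]), 'wrist_force': array([ 0.5679, -0.008 , -0.0532]), 'torque': array([ 0.0271, -0.041 , -0.0194]), 'opening': np.float64(0.0854)}
n 2248 top z mode 0.112 [ 34  35  46  92 103 146 398 709 595  89   1   0   0   0   0   0   0   0
   0   0   0   0   0   0   0   0   0   0   0   0   0   0   0   0   0   0
   0   0   0   0]
top mean [0.55836114 0.20415137 0.11261938]
dab (18, np.float64(303.6111111111111), np.float64(225.77777777777777), array([0.54509765, 0.19622806, 0.131     ])) ang -149.97608078770088
{'time': np.float64(30.3), 'ee_pos': array([0.5568, 0.2034, 0.2784]), 'tcp_rot': array([-9.00245e+01,  3.02000e-02, -2.65073e+01]), 'wrist_force': array([-0.5146, -0.1238, -1.4692]), 'torque': array([-0.0464,  0.0437,  0.0102]), 'opening': np.float64(0.0851)} 136.58 [  0.   -60.9   49.27   0.22   0.     0.  ]
scene (0.557, 0.2035) 147 [0.1118237  0.11547862 0.11744169]
scene (0.507, -0.219) 199 [0.11194215 0.11672776 0.11822844]
side (0.557, 0.2035) 174 [0.11113868 0.11515713 0.11704632]
side (0.507, -0.219) 125 [0.11032778 0.11527831 0.11669593]
```

View pics/w41.png

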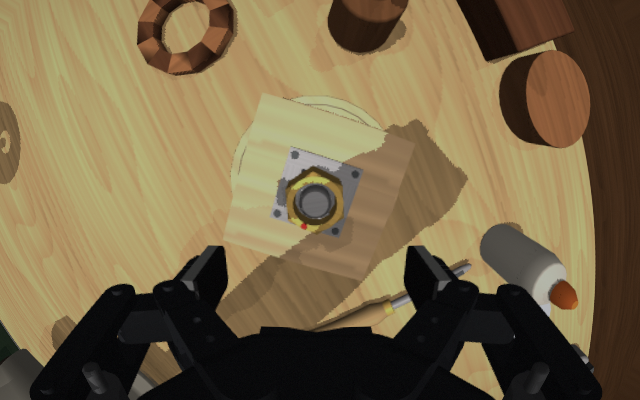

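View pics/e_scene.png

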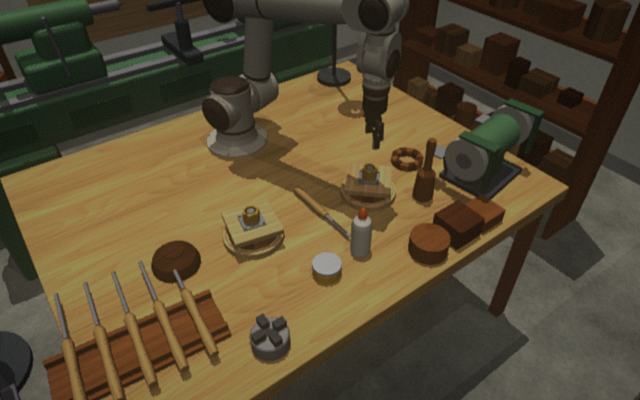

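The wrist picture shows the nut (316,203) flat on the washer, its dab at (304,226). In the scene picture both nuts stand at the same height and the bystanders have not moved. I'm handing in.

```bash
python3 -c "
from workcell import bot
print(bot.job_done())"
```

```text
the job is handed in; nothing more can be done
None
```

The loose nut, on the press to the robot's left, is now down on its washer and tight. I handed the job in at about 30 s of the 67 s.

- **Backward:** I turned the nut anticlockwise about 104°. It climbed about 3 mm, then dropped off the thread start, and I let it down about 6 mm in total.
- **Forward:** I then ran it down the screw onto the washer.
- **Mishap:** on the first tightening I overshot. The torque read 2.5 N m and the nut jumped one ridge, rising about 3 mm. I ran it forward again and tightened it in steps of 1 to 4°.
- **Final tightness:** it held about 1.5 N m. After letting go and regripping, 1° more gave 1.4 N m at once. Both readings are above the 0.3 to 0.8 N m named for finger-tight.
- **Odd readings:** the wrist torque sometimes had the wrong sign during fast turning, so I judged tightness only from the slow steps.
- **Last checks:** the nut's top stayed at the same measured height (about 112.6 mm) after release and matches the already clamped nut to about 1 mm. The pressure plate has not turned. The other press and the bystanders look unmoved, and the gripper is open about 9 cm above the nut, touching nothing.

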